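# Dry the dryer lint screens

## Task

The washed dryer lint screens are leaning in the white drainer: stand every one of them upright on its bottom edge in the blue-slotted drying dock, fully down in a slot of its own, centred and released. When they are all in, press the dock's green start button fully down and let it come back up. Also put the lint brush and the scraper away, each lying flat in a notch of its own on the wooden tool rest, across both bars and about centred; the jar, the cup and the bottles on the counter stay where they are.

Things in the scene. Friction and masses are not known exactly. Their poses are not given: they have to be found in the camera images.
- dock: Fixed grey drying dock 270 x 190 mm, 35 high. Origin: centre of its underside, z up. Five slots between blue dividers, 46 mm apart along x (x = -92 to 92 mm), each running along y, centred at y = +30 mm: 104 long, open-ended, 15 wide and 30 deep, then a 26 mm wide mouth for the top 12 mm. Slot floors 35, divider tops 77 mm above the counter. Black console with green button on its -y side.
- slot0 (a point): Centre of the floor of slot 0 of the dock (slot 0 at the dock's -x end), 35 mm above the counter.
- slot1 (a point): Centre of the floor of slot 1 of the dock (slot 0 at the dock's -x end), 35 mm above the counter.
- slot2 (a point): Centre of the floor of slot 2 of the dock (slot 0 at the dock's -x end), 35 mm above the counter.
- slot3 (a point): Centre of the floor of slot 3 of the dock (slot 0 at the dock's -x end), 35 mm above the counter.
- slot4 (a point): Centre of the floor of slot 4 of the dock (slot 0 at the dock's -x end), 35 mm above the counter.
- start (a joint): Travel of the green start button: 0 up, 0.008 m fully down; a spring pushes it up, 6 N at full travel.
- start_top (a point): Centre of the top of the green start button (38 mm across), which moves straight down. It lies 95 mm from the middle of the slot row.
- drainer: Fixed white draining stand 290 x 120 mm. Origin: centre of its underside, z up. Four seats at x = -99, -33, 33, 99 mm; a screen in one leans 20 degrees from upright with its tab towards the stand's -x, bottom edge 32 mm above the counter, on a sloped seat and against a backrest that reaches 54 mm up its -x face. It lifts out along its own z.
- screen1: Dryer lint screen, 120 g: flat panel 10 mm thick, 100 wide, 100 tall, grey frame, dark mesh; a flat orange grip tab (44 wide, 10 thick) rises from the middle of its top edge to 128 mm. Origin: middle of its bottom edge; x = through the thickness, y = along the width, z = from bottom edge to tab. Starts leaning in a seat of the drainer. May be absent (None).
- screen2: Dryer lint screen, 120 g: flat panel 10 mm thick, 100 wide, 100 tall, grey frame, dark mesh; a flat orange grip tab (44 wide, 10 thick) rises from the middle of its top edge to 128 mm. Origin: middle of its bottom edge; x = through the thickness, y = along the width, z = from bottom edge to tab. Starts leaning in a seat of the drainer. May be absent (None).
- screen3: Dryer lint screen, 120 g: flat panel 10 mm thick, 100 wide, 100 tall, grey frame, dark mesh; a flat orange grip tab (44 wide, 10 thick) rises from the middle of its top edge to 128 mm. Origin: middle of its bottom edge; x = through the thickness, y = along the width, z = from bottom edge to tab. Starts leaning in a seat of the drainer. May be absent (None).
- screen4: Dryer lint screen, 120 g: flat panel 10 mm thick, 100 wide, 100 tall, grey frame, dark mesh; a flat orange grip tab (44 wide, 10 thick) rises from the middle of its top edge to 128 mm. Origin: middle of its bottom edge; x = through the thickness, y = along the width, z = from bottom edge to tab. Starts leaning in a seat of the drainer. May be absent (None).
- rest: Fixed wooden tool rest 150 x 125 mm. Origin: centre of its underside, z up. Two raised bars 12 mm wide run along x at y = -50 and +50 mm, tops 55 mm above the counter. Lips 10 mm wide and 16 high on the bars at x = -65, 0, 65 mm leave two 55 mm notches centred at x = -32.5 and +32.5 mm. A tool lies in a notch along y, across both bars.
- mat: Thin black rubber mat 190 x 170 mm, 2 mm thick, fixed, on which the two tools lie at the start. Origin: centre of its underside.
- brush: Lint brush, 160 mm long, 90 g: wooden back 24 mm wide, 26 mm high, lying flat with black bristles upward on its +x half (x = 15 to 77 mm, up to 40 mm high). Origin: centre of its underside, mid-length; x = along its length, z up. May be gripped across the wood at its origin.
- scraper: Lint scraper, 160 mm long, 90 g: red handle 24 mm wide, 26 mm high from x = -80 to +20 mm, then a flat yellow blade 34 mm wide, 4 mm thick, to x = +80 mm. Origin: mid-length, on its underside; x = along its length towards the blade, z up. May be gripped across the red handle, e.g. at x = -5 mm.
- beads: Jar with green lid, 70 mm across, 90 tall; must stay where it stands. Origin: centre of its underside.
- coincup: Steel coin cup, 70 mm across, 80 tall; must stay where it stands. Origin: centre of its underside.
- spray: Clear bottle with red cap, 60 mm across, 150 tall; must stay where it stands. Origin: centre of its underside.
There are look-alikes about, which are no part of the job. Leave any red or turquoise look-alike of the screen1 alone.

How it is judged:
By the outcome, as a careful person would: the job done as asked, in the order asked, and still so for the second after the job is handed in, with the robot touching nothing.
Of screen1, screen2, screen3, screen4 only 3 to 4 are there at a start; the rules pass over those that are not, and their reading is None.
At some moment in a run one of brush, scraper may be knocked a few centimetres aside while the robot is not near it.
It also fails if it takes over 210 s, if anything falls off the work surface, if the arm or the gripper's body presses on something with over 40 N, if the wrist force passes 120 N, or if a joint passes its speed limit or range.

## Robot

A 7-joint arm with a two-finger parallel gripper is mounted at the origin on the work surface. World frame = base frame: x ahead of the robot, y to its left, z up, the work surface at z = 0. Lengths are in m, angles in rad, forces in N, time in s.
With the tool pointing down it reaches from about 0.4 to 0.9 m from the base axis. Payload 5.6 kg.
Tool frame: the origin (TCP) lies at the very end of the fingers, on their centre line; the grasp point (between the pads) lies 19 mm behind it; z points along the fingers, y is the direction in which the jaws open and shut (so a half turn about z gives the same grasp; the last joint's range is limited). The gripper opens to 92 mm and grips with 3 to 60 N. Pads are 20 mm wide; open, the fingers measure 128 mm over their backs; the gripper's body (75 mm by 189 mm) begins 69 mm behind the grasp point.
Start: joints at [-1.346, 0.468, -0.012, 1.603, 0.006, 1.071, -0.056], TCP at [0.172, 0.627, 0.215] pointing down, gripper open.
Joint ranges: [-2.53, 2.53], [-0.31, 2.02], [-1.57, 1.55], [0.28, 2.44], [-1.29, 4.43], [0.15, 1.84], [-2.92, 2.92]. Speed limits (rad/s): [2.57, 2.57, 3.14, 3.14, 3.14, 3.14, 3.14].

## Interface

Orientations are given as a rotation vector (axis times angle).
In Python, from cell import arm gives the robot as it stands.
- The arm moves only by the tool apply_moves, never from a script. Its argument "targets" is a list of rows, each a list of 7 numbers: the shift along the world's x, y, z in cm, then the turn, a rotation vector about the world's x, y, z in rad, then the finger opening in cm, from 0 to 9.19. A call has 1 to 10 rows; each row is the pose to reach, as a shift and turn from the pose commanded when the call began; what a row does not reach only later rows make up. A row lasts 1/10 s, in which the tool goes at most 50 mm and 8.59 degrees, less where a joint would pass 70% of its speed; a pose out of reach is approached as far as the arm can. A call with a gripper value outside its range is refused whole. The fingers move at their own pace and stop on an object; "newtons" is the grip in N (left out, the last holds). Time passes only in rows, so rows that repeat a pose let the fingers close. It gives the time, the measured TCP pose, the force and the opening at its end, in the units of the state.
- arm.observe(): the state, without advancing time (a new reading comes with each control period).
- arm.capture(name): name is "scene" or "top" or "wrist"; returns (picture, depth): 420x560x3 uint8, red, green, blue; 420x560 float32, m along the optical axis (not along the pixel's ray), 0 where there is no reading.
- arm.get_calibration(name): a dict with "intrinsics" (3x3 intrinsics, pixels), "world_to_cam" (4x4, takes a point from world to camera coordinates). Camera axes: x right, y up, looking along -z (the intrinsics and any distortion apply to the point x, -y, -z); pixel columns grow to the right and rows downward; lengths in m; the calibration is good to about 2 mm. A picture is of the moment at which its call begins: read the wrist's pose just before it. get_calibration takes no time and is no camera call; for the wrist camera it gives the pose at the moment of the call.
- arm.job_done(): hands the job in, once; it reports no verdict.
Trained networks look in the newest picture that a camera, given by its name, has taken for a name from the list of things; names that differ only in an ending like _2 or _b are one class to them, and where a whole thing is asked for, a point or a joint stands for the part that bears it (a point fixed in the world has none). Each returns a list of dicts, best first, with "score" (0 to 1); they miss things now and then, are a little off and sometimes report something else, mostly with a low value. They report only what shows in the picture. A call takes as long as a camera call. They do not tell look-alikes from the thing itself.
- arm.recognise(camera, target): "xy" ([column, row] in pixels, amid what is visible of it).
- arm.spot_point(camera, target): "xy" ([column, row] in pixels: a listed point, or the origin of a listed thing).
The state is a dict: "time_s": time; "q": joint angles; "joint_velocities": joint speeds; "effort": joint torques, N m; "tool_pos": TCP position; "tcp_rot": TCP orientation; "contact_force": force on the tool from outside, world axes, zero at the start; "moment": the same for the moment, N m; "opening": finger opening in m.
Only numpy, scipy, OpenCV 4.12 (cv2) and the standard library are available. Lean on these libraries where they do the work, as an engineer would, in place of code of your own. Each camera call takes 0.05 s, during which the arm holds its last target. There are 200 camera calls.

## Working session

There is one attempt and no reset: what is moved stays moved. The work goes in short steps, Python scripts to look and compute and a tool call to move; the robot and the scene stay as the last step left them, time stands still between calls to the robot, and variables do not carry over. Pictures are saved under pics/ and viewed, about 12 in all and at most 16, crops included, and the job is handed in when it is done.

Besides the shell and the picture viewer there is one more tool, called after "Call:" by a JSON object that holds its "method" and its "body". apply_moves: Moves the arm, as the interface text tells. Its arguments: {"type":"object","properties":{"targets":{"type":"array"},"newtons":{"type":"number"}},"required":["targets"]}

```bash
ls; mkdir -p pics
cat > h.py <<'E'
import numpy as np, cv2
from cell import arm
from scipy.spatial.transform import Rotation as R
def save(name,fn):
    p,d=arm.capture(name); c=arm.get_calibration(name)
    cv2.imwrite(f'pics/{fn}.png',p[:,:,::-1]); np.savez(f'pics/{fn}.npz',p=p,d=d,K=c['intrinsics'],T=c['world_to_cam'])
    return p,d,c
def cloud(d,K,T):
    h,w=d.shape; u,v=np.meshgrid(np.arange(w),np.arange(h))
    X=np.stack([(u-K[0,2])/K[0,0]*d,-(v-K[1,2])/K[1,1]*d,-d,np.ones_like(d)],-1)
    P=X@np.linalg.inv(T).T; P=P[...,:3]; P[d<=0]=np.nan
    return P
def load(fn):
    z=np.load(f'pics/{fn}.npz'); return z['p'],cloud(z['d'],np.array(z['K']),np.array(z['T']))
E
python3 - <<'E'
from h import *
s=arm.observe(); print(s['time_s'],s['tool_pos'],s['tcp_rot'],s['opening'])
for n in ['scene','top','wrist']:
    p,d,c=save(n,n+'0'); print(n,c['intrinsics'],(d>0).mean(),[k for k in c])
a=cv2.imread('pics/scene0.png');b=cv2.imread('pics/top0.png')
E
```

```text
pics
0.0 [0.17190868 0.62626204 0.21365207] [-4.19470938e-01 -3.11333976e+00  2.70824378e-03] 0.091829225068801
scene [[493.57276958   0.         279.45172136]
 [  0.         493.57276958 209.44577181]
 [  0.           0.           1.        ]] 0.9961054421768708 ['intrinsics', 'world_to_cam']
top [[516.45161134   0.         281.14954545]
 [  0.         516.45161134 207.91586822]
 [  0.           0.           1.        ]] 0.9956760204081633 ['intrinsics', 'world_to_cam']
wrist [[329.0317308    0.         276.81893098]
 [  0.         329.0317308  205.28917284]
 [  0.           0.           1.        ]] 0.9961181972789116 ['intrinsics', 'world_to_cam']
```

View pics/top0.png

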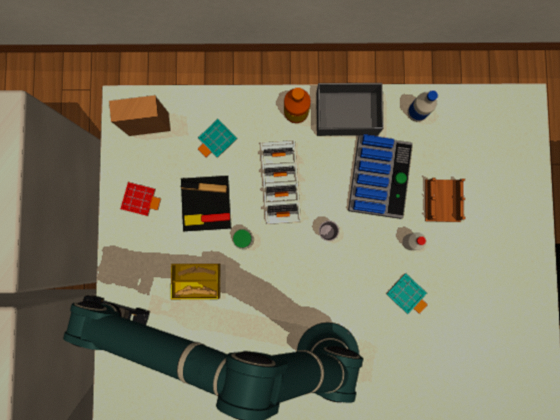

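View pics/scene0.png

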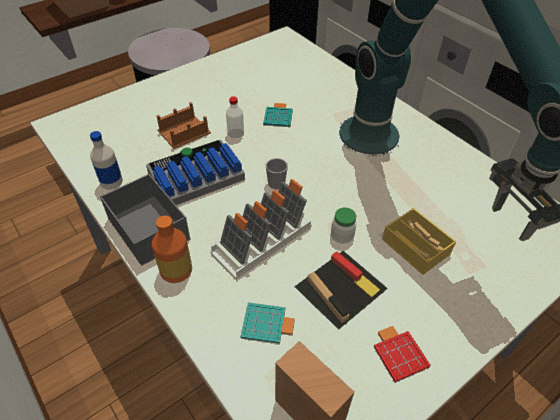

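Run:
```python
from h import *
p,P=load('top0')
for u,v in [(325,345),(180,178),(230,178),(182,230),(230,230),(352,213),(405,217),(360,137),(410,145),(401,178),(263,143),(295,142),(266,223),(299,222),(427,179),(463,179),(427,220),(465,220),(280,152),(281,172),(281,191),(281,211)]: print((u,v),P[v,u].round(3))
# colour clusters
hsv=cv2.cvtColor(p,cv2.COLOR_RGB2HSV)
def clus(nm,lo,hi,zlo=0.0,zhi=.3,box=None,mn=15):
    m=cv2.inRange(hsv,np.array(lo),np.array(hi))>0
    m&=(P[...,2]>zlo)&(P[...,2]<zhi)
    if box: mm=np.zeros_like(m);mm[box[1]:box[3],box[0]:box[2]]=1;m&=mm
    n,l,st,ce=cv2.connectedComponentsWithStats(m.astype(np.uint8))
    for i in range(1,n):
        if st[i,4]<mn: continue
        q=P[l==i]; c=q.mean(0); r=cv2.minAreaRect((q[:,:2]*1000).astype(np.float32))
        print(nm,ce[i].round(),st[i,4],c.round(4),'zmax',np.percentile(q[:,2],[5,50,95]).round(3),'rect',np.round(r[0],1),np.round(r[1],1),round(r[2],1))
clus('blue',(105,130,80),(125,255,255),.05,.12,(340,130,415,220))
clus('green',(45,120,50),(80,255,255),.03,.2)
clus('orange',(5,150,120),(20,255,255),.05,.3,(255,140,305,228))
clus('red',(0,150,100),(4,255,255),.005,.1,(180,170,235,235))
clus('yel',(22,150,100),(32,255,255),.0,.1,(180,170,235,235))
clus('wood',(8,60,80),(22,255,255),.015,.1,(180,170,235,235))
clus('rest',(5,100,50),(20,255,255),.03,.1,(420,170,470,228))
im=cv2.imread('pics/top0.png')
a=cv2.resize(im[125:235,170:310],None,fx=5.5,fy=5.5,interpolation=2);cv2.imwrite('pics/c1.png',a)
```

```text
(325, 345) [0.07  0.027 0.242]
(180, 178) [ 0.611  0.514 -0.004]
(230, 178) [0.609 0.336 0.006]
(182, 230) [0.426 0.502 0.005]
(230, 230) [ 0.426  0.335 -0.002]
(352, 213) [ 0.484 -0.093  0.004]
(405, 217) [ 0.468 -0.277  0.011]
(360, 137) [ 0.748 -0.121  0.031]
(410, 145) [ 0.719 -0.295  0.033]
(401, 178) [ 0.599 -0.255  0.056]
(263, 143) [0.733 0.219 0.008]
(295, 142) [ 0.738  0.105 -0.001]
(266, 223) [0.45  0.209 0.003]
(299, 222) [ 0.453  0.093 -0.005]
(427, 179) [ 0.602 -0.358  0.01 ]
(463, 179) [ 0.592 -0.463  0.069]
(427, 220) [ 0.457 -0.352  0.014]
(465, 220) [ 0.458 -0.488  0.003]
(280, 152) [0.673 0.159 0.141]
(281, 172) [0.607 0.156 0.14 ]
(281, 191) [0.547 0.156 0.121]
(281, 211) [0.48  0.156 0.127]
blue [378. 141.] 267 [ 0.7257 -0.1752  0.0721] zmax [0.058 0.073 0.083] rect [ 728.1 -177.7] [101.6  32.1] 80.5
blue [376. 154.] 265 [ 0.6801 -0.1696  0.072 ] zmax [0.058 0.074 0.082] rect [ 682.6 -170.2] [101.6  31.2] 80.8
blue [375. 167.] 264 [ 0.635  -0.1631  0.0722] zmax [0.059 0.073 0.083] rect [ 636.9 -163.7] [102.8  30.2] 81.5
blue [373. 180.] 267 [ 0.5897 -0.156   0.07
[... 761 characters left out ...]
9] zmax [0.145 0.152 0.158] rect [532.4 155.8] [ 9.2 39.2] 6.1
orange [283. 215.] 37 [0.4661 0.1502 0.1522] zmax [0.147 0.152 0.158] rect [466.  149.6] [ 8.1 39.5] 5.6
red [216. 217.] 194 [0.4692 0.3824 0.0265] zmax [0.019 0.027 0.034] rect [469.5 383. ] [22.9 95.4] 4.6
yel [193. 219.] 151 [0.4632 0.4646 0.0065] zmax [0.001 0.006 0.013] rect [462.9 462. ] [35.3 65.2] 4.5
wood [212. 187.] 179 [0.5738 0.3956 0.027 ] zmax [0.02  0.027 0.034] rect [574.3 395.4] [96.8 23.8] 84.5
rest [432. 198.] 201 [ 0.5308 -0.3604  0.0559] zmax [0.042 0.055 0.072] rect [ 528.4 -360.9] [ 14.9 137.3] 87.8
rest [461. 199.] 160 [ 0.5249 -0.4596  0.057 ] zmax [0.046 0.056 0.07 ] rect [ 525.3 -460.2] [ 16. 136.] 86.6
```

View pics/c1.png

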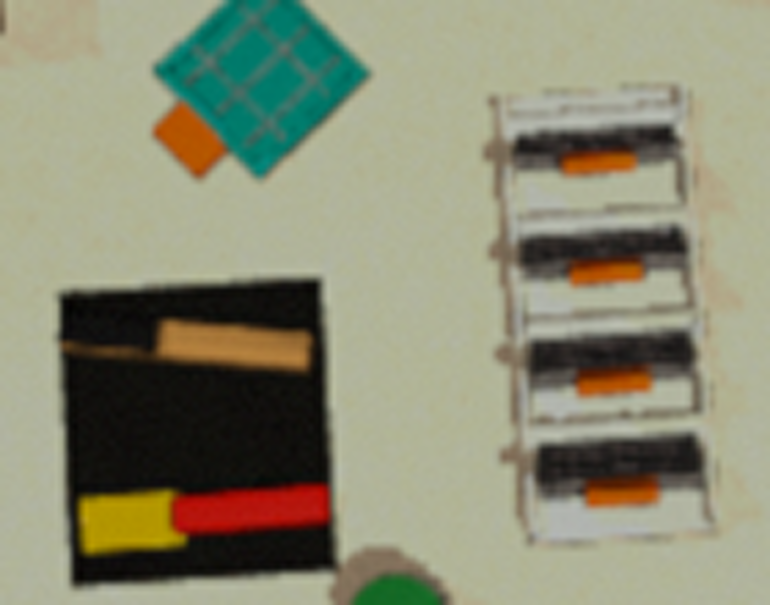

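Candidates: the four grey screens with orange tabs stand in the white drainer at top pixels (279,154), (280,174), (281,194) and (283,215). The flat turquoise ones at (217,138) and (407,293) and the red one at (140,198) are look-alikes. Tools: the brush at (205,187) and the scraper at (205,218) on the mat; the yellow box at (196,281) is not part of the job. The crop confirms this choice. I'm now moving over the drainer for a close look.

Call:
{"method": "apply_moves", "body": {"targets": [[10,-20,10,0,0,-0.6,9],[10,-20,10,0,0,-0.6,9],[20,-35,15,0,0,-1.0,9],[20,-35,15,0,0,-1.0,9],[20,-35,15,0,0,-1.0,9],[20,-35,15,0,0,-1.0,9],[24,-47,18,0,0,-1.24,6],[24,-47,18,0,0,-1.24,6],[24,-47,18,0,0,-1.24,6],[24,-47,18,0,0,-1.24,6]]}}

```text
time_s: 1.15
tool_pos: [0.3889, 0.2061, 0.3785]
tcp_rot: [-2.151, -2.289, -0.001]
contact_force: [0.7, 0.3, -0.6]
opening: 0.061
```

Call:
{"method": "apply_moves", "body": {"targets": [[0,0,0,0,0,0,5],[0,0,0,0,0,0,5]]}}

```text
time_s: 1.35
tool_pos: [0.3888, 0.2076, 0.3783]
tcp_rot: [-2.153, -2.287, -0.002]
contact_force: [-0.0, 1.3, -0.4]
opening: 0.0501
```

Run:
```python
from h import *
s=arm.observe(); print(s['time_s'],s['tool_pos'],s['tcp_rot'],s['opening'],s['q'].round(2) if hasattr(s['q'],'round') else s['q'])
p,d,c=save('wrist','w1')
```

```text
1.35 [0.38883661 0.20764724 0.37826515] [-2.15259606e+00 -2.28731143e+00 -1.86839952e-03] 0.05005425506752998 [-1.   -0.06  0.41  1.88  0.03  1.32 -0.53]
```

View pics/w1.png

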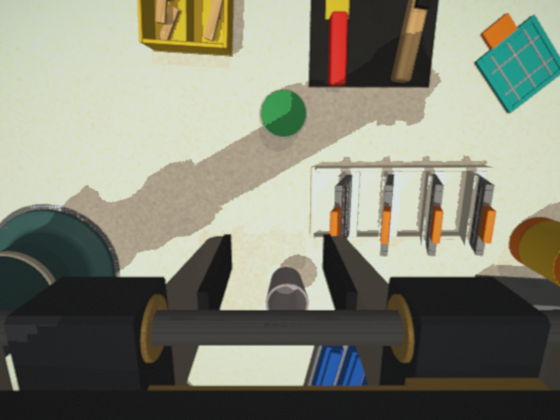

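Run:
```python
from h import *
for fn,box in [('w1',(315,180,500,260)),('top0',(255,140,305,228))]:
    p,P=load(fn); hsv=cv2.cvtColor(p,cv2.COLOR_RGB2HSV)
    m=(cv2.inRange(hsv,(5,150,100),(20,255,255))>0)&(P[...,2]>.1)
    mm=np.zeros_like(m);mm[box[1]:box[3],box[0]:box[2]]=1;m&=mm
    n,l,st,ce=cv2.connectedComponentsWithStats(m.astype(np.uint8))
    for i in range(1,n):
        if st[i,4]<15: continue
        q=P[l==i]
        # predicted tab top-centre: from all pts, slide to z=.152 along tilt
        x=q[:,0]-(.152-q[:,2])*np.tan(np.radians(20))
        A=np.polyfit(q[:,1],x,1)
        print(fn,ce[i].round(),st[i,4],'y',np.percentile(q[:,1],[1,99]).round(4),'xmean',x.mean().round(4),np.percentile(x,[5,95]).round(4),'slope deg',np.degrees(np.arctan(A[0])).round(1),'z',np.percentile(q[:,2],[2,98]).round(4))
s=arm.observe(); r=R.from_rotvec(s['tcp_rot']).as_matrix(); print(r.round(3))
```

```text
w1 [335. 222.] 274 y [0.1378 0.1732] xmean 0.4646 [0.4593 0.4684] slope deg -0.6 z [0.1293 0.1544]
w1 [385. 225.] 250 y [0.1355 0.1779] xmean 0.5285 [0.5242 0.5329] slope deg -3.8 z [0.1358 0.1544]
w1 [436. 225.] 314 y [0.1409 0.1824] xmean 0.5932 [0.5884 0.5984] slope deg -4.3 z [0.1343 0.1543]
w1 [488. 224.] 317 y [0.1451 0.187 ] xmean 0.6587 [0.6541 0.6634] slope deg -4.0 z [0.1361 0.154 ]
top0 [278. 154.] 41 y [0.1424 0.1847] xmean 0.664 [0.6604 0.6681] slope deg -2.9 z [0.1456 0.1595]
top0 [280. 174.] 41 y [0.1395 0.1784] xmean 0.5979 [0.5919 0.6025] slope deg -2.4 z [0.1421 0.1572]
top0 [281. 194.] 40 y [0.1365 0.1753] xmean 0.5324 [0.5268 0.5369] slope deg -4.1 z [0.1424 0.1591]
top0 [283. 215.] 41 y [0.1304 0.1712] xmean 0.4664 [0.4608 0.472 ] slope deg -6.6 z [0.1404 0.1592]
[[-0.063  0.998 -0.   ]
 [ 0.998  0.063  0.   ]
 [ 0.    -0.    -1.   ]]
```

Call:
{"method": "apply_moves", "body": {"targets": [[6.3,-5.7,-10,0.022,-0.348,0,4],[6.3,-5.7,-10,0.022,-0.348,0,4],[6.3,-5.7,-10,0.022,-0.348,0,4],[6.3,-5.7,-18.8,0.022,-0.348,0,4],[6.3,-5.7,-18.8,0.022,-0.348,0,4],[6.3,-5.7,-18.8,0.022,-0.348,0,4],[6.3,-5.7,-18.8,0.022,-0.348,0,4],[6.3,-5.7,-18.8,0.022,-0.348,0,4]]}}

```text
time_s: 2.2
tool_pos: [0.4528, 0.1527, 0.1918]
tcp_rot: [1.969, 2.1, 0.374]
contact_force: [-0.2, 0.3, 0.3]
opening: 0.0402
```

```bash
cat > look.py <<'E'
from h import *
import sys
s=arm.observe(); r=R.from_rotvec(s['tcp_rot']).as_matrix()
print(s['time_s'],np.round(s['tool_pos'],4),'y_t',r[:,1].round(3),'z_t',r[:,2].round(3),np.round(s['opening'],4),np.round(s['contact_force'],1),np.round(s['q'],2))
if len(sys.argv)>2: save(sys.argv[1],sys.argv[2])
E
python3 look.py wrist w2
```

```text
2.2 [0.4528 0.1527 0.1918] y_t [0.937 0.06  0.344] z_t [ 0.343  0.024 -0.939] 0.0402 [-0.2  0.3  0.3] [-0.93  0.03  0.45  2.31  0.27  0.5  -0.63]
```

View pics/w2.png

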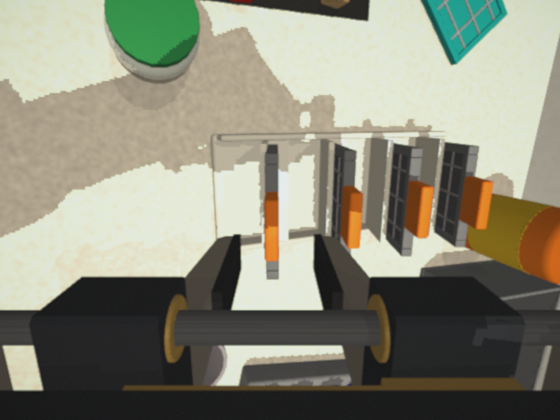

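Call:
{"method": "apply_moves", "body": {"newtons": 25, "targets": [[1.2,0,-3.5,0,0,0,4],[2.4,0,-7.1,0,0,0,4],[2.4,0,-7.1,0,0,0,4],[2.4,0,-7.1,0,0,0,0],[2.4,0,-7.1,0,0,0,0],[2.4,0,-7.1,0,0,0,0],[2.4,0,-7.1,0,0,0,0],[2.4,0,-7.1,0,0,0,0]]}}

```text
time_s: 3.05
tool_pos: [0.4755, 0.1519, 0.1204]
tcp_rot: [1.971, 2.1, 0.373]
contact_force: [-6.6, -1.0, 13.2]
opening: 0.0094
```

```bash
python3 look.py
```

```text
3.05 [0.4755 0.1519 0.1204] y_t [0.938 0.059 0.343] z_t [ 0.342  0.024 -0.939] 0.0094 [-6.6 -1.  13.2] [-0.85  0.22  0.43  2.32  0.12  0.29 -0.49]
```

```bash
cat > go.py <<'E'
from h import *
import sys
x,y,z,yaw,tilt=map(float,sys.argv[1:6]); a,t=np.radians([yaw,tilt])
s=arm.observe(); Rc=R.from_rotvec(s['tcp_rot'])
yt=np.array([np.cos(t)*np.cos(a),np.cos(t)*np.sin(a),np.sin(t)]); zt=np.array([np.sin(t)*np.cos(a),np.sin(t)*np.sin(a),-np.cos(t)])
Rd=R.from_matrix(np.stack([np.cross(yt,zt),yt,zt],1))
print(s['time_s'],'at',np.round(s['tool_pos'],4),'F',np.round(s['contact_force'],1),'op',round(float(s['opening']),4))
print('shift cm',((np.array([x,y,z])-s['tool_pos'])*100).round(2),'turn',(Rd*Rc.inv()).as_rotvec().round(3))
E
python3 go.py .522 -.147 .27 -8.4 0
```

```text
3.05 at [0.4755 0.1519 0.1204] F [-6.6 -1.  13.2] op 0.0094
shift cm [  4.65 -29.89  14.96] turn [ 0.013  0.35  -0.208]
```

Call:
{"method": "apply_moves", "body": {"targets": [[-1.4,-0.1,3.8,0,0,0,0],[-2.7,-0.2,7.5,0,0,0,0],[-4.1,-0.3,11.3,0,0,0,0],[-5.4,-0.4,15,0,0,0,0],[-5.4,-0.4,15,0,0,0,0]]}}

```text
time_s: 3.55
tool_pos: [0.4227, 0.1489, 0.2743]
tcp_rot: [1.97, 2.099, 0.386]
contact_force: [0.4, 1.0, -1.7]
opening: 0.01
```

```bash
python3 go.py .522 -.147 .27 -8.4 0
```

```text
3.55 at [0.4227 0.1489 0.2743] F [ 0.4  1.  -1.7] op 0.01
shift cm [  9.93 -29.59  -0.43] turn [ 0.006  0.357 -0.207]
```

Call:
{"method": "apply_moves", "body": {"targets": [[9.9,-29.6,0,0.006,0.357,-0.207,0],[9.9,-29.6,0,0.006,0.357,-0.207,0],[9.9,-29.6,0,0.006,0.357,-0.207,0],[9.9,-29.6,0,0.006,0.357,-0.207,0],[9.9,-29.6,0,0.006,0.357,-0.207,0],[9.9,-29.6,0,0.006,0.357,-0.207,0],[9.9,-29.6,0,0.006,0.357,-0.207,0],[9.9,-29.6,0,0.006,0.357,-0.207,0],[9.9,-29.6,0,0.006,0.357,-0.207,0],[9.9,-29.6,0,0.006,0.357,-0.207,0]]}}

```text
time_s: 4.55
tool_pos: [0.5204, -0.1466, 0.2686]
tcp_rot: [-2.372, -2.057, 0.017]
contact_force: [0.9, -0.8, -1.0]
opening: 0.01
```

```bash
python3 look.py wrist w3
python3 - <<'E'
from h import *
p,P=load('w3'); hsv=cv2.cvtColor(p,cv2.COLOR_RGB2HSV)
m=(cv2.inRange(hsv,(105,130,40),(125,255,255))>0)&(P[...,2]>.06)&(P[...,2]<.09)
n,l,st,ce=cv2.connectedComponentsWithStats(m.astype(np.uint8))
for i in range(1,n):
    if st[i,4]<60: continue
    q=P[l==i]; q=q[q[:,2]>np.percentile(q[:,2],60)-.003]; r=cv2.minAreaRect((q[:,:2]*1000).astype(np.float32))
    print(ce[i].round(),st[i,4],np.round(r[0],1),np.round(r[1],1),round(r[2],1),'ztop',np.percentile(q[:,2],[50,98]).round(4))
E
```

```text
4.55 [ 0.5204 -0.1466  0.2686] y_t [ 0.99  -0.142 -0.008] z_t [-0.009 -0.006 -1.   ] 0.01 [ 0.9 -0.8 -1. ] [-0.55  0.31  0.94  1.85 -0.26  1.13  0.34]
[258. 178.] 1874 [ 499.1 -143.7] [101.9  19.8] 80.4 ztop [0.0778 0.0793]
[300. 180.] 2342 [ 545.1 -150.1] [101.2  20. ] 81.3 ztop [0.0778 0.0794]
[339. 181.] 2432 [ 590.5 -157.1] [102.3  20.2] 81.5 ztop [0.0777 0.0793]
[379. 181.] 2488 [ 635.9 -164.1] [101.3  20.5] 81.4 ztop [0.0777 0.0793]
[419. 181.] 2542 [ 680.9 -171. ] [102.3  20.3] 81.2 ztop [0.0776 0.0792]
[459. 181.] 2637 [ 726.1 -177.9] [101.3  20.5] 80.5 ztop [0.0777 0.0794]
[539. 283.] 1036 [ 817.4 -317.4] [59.  16.2] 64.0 ztop [0.0818 0.0897]
```

View pics/w3.png

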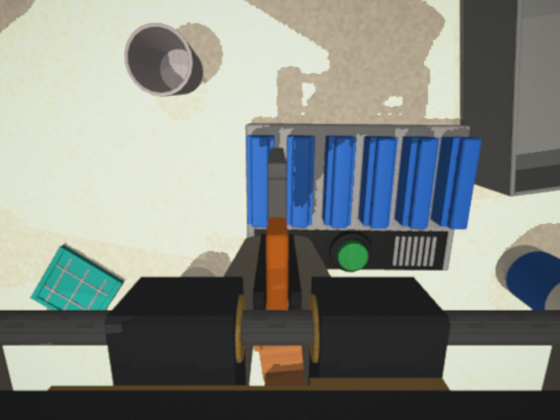

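```bash
python3 - <<'E'
from h import *
p,P=load('w3')
for v in range(146,222,6): print(v,P[v,277].round(4),P[v,270].round(4),P[v,284].round(4))
E
python3 go.py .5222 -.147 .16 -8.5 0
```

```text
146 [ 0.5246 -0.1092  0.0352] [ 0.5175 -0.1056  0.0666] [ 0.533  -0.1103  0.0364]
152 [ 0.5276 -0.0987  0.2163] [ 0.5228 -0.0983  0.2145] [ 0.532  -0.1174  0.0363]
158 [ 0.5279 -0.0985  0.2533] [ 0.524  -0.0979  0.2532] [ 0.5318 -0.0992  0.2519]
164 [ 0.528  -0.099   0.2747] [ 0.5245 -0.0985  0.2744] [ 0.5315 -0.0994  0.2754]
170 [ 0.5276 -0.1017  0.2765] [ 0.5241 -0.1013  0.2755] [ 0.531  -0.1023  0.2754]
176 [ 0.5271 -0.105   0.2746] [ 0.5236 -0.1044  0.275 ] [ 0.5306 -0.1055  0.2745]
182 [ 0.5267 -0.108   0.2749] [ 0.5232 -0.1073  0.2758] [ 0.5302 -0.1083  0.2757]
188 [ 0.5262 -0.1112  0.2742] [ 0.5227 -0.1106  0.2748] [ 0.5298 -0.1115  0.2753]
194 [ 0.5258 -0.114   0.2754] [ 0.5223 -0.1135  0.2754] [ 0.5294 -0.1145  0.2754]
200 [ 0.5254 -0.117   0.2761] [ 0.5218 -0.1168  0.275 ] [ 0.5289 -0.1178  0.2746]
206 [ 0.5249 -0.1205  0.2747] [ 0.5214 -0.1199  0.2751] [ 0.5285 -0.121   0.2747]
212 [ 0.5245 -0.1236  0.2752] [ 0.5208 -0.1233  0.2744] [ 0.5281 -0.124   0.2753]
218 [ 0.5242 -0.1258  0.2782] [ 0.5205 -0.1258  0.2768] [ 0.5277 -0.1269  0.2763]
4.6 at [ 0.5205 -0.1466  0.2688] F [-0.4  0.5 -1.3] op 0.01
shift cm [  0.17  -0.04 -10.88] turn [ 0.006 -0.009 -0.007]
```

Call:
{"method": "apply_moves", "body": {"targets": [[0.2,0.0,-3,0.006,-0.009,-0.007,0],[0.2,0.0,-7,0.006,-0.009,-0.007,0],[0.2,0.0,-9,0.006,-0.009,-0.007,0],[0.2,0.0,-11,0.006,-0.009,-0.007,0],[0.2,0.0,-12.5,0.006,-0.009,-0.007,0],[0.2,0.0,-13.5,0.006,-0.009,-0.007,0],[0.2,0.0,-13.9,0.006,-0.009,-0.007,0],[0.2,0.0,-13.9,0.006,-0.009,-0.007,0]]}}

```text
time_s: 5.4
tool_pos: [0.5228, -0.1486, 0.13]
tcp_rot: [2.382, 2.046, -0.001]
contact_force: [-0.3, 0.3, -0.9]
opening: 0.0097
```

```bash
python3 go.py .5222 -.147 .128 -8.5 0
```

```text
5.4 at [ 0.5228 -0.1486  0.13  ] F [-0.3  0.3 -0.9] op 0.0097
shift cm [-0.06  0.16 -0.2 ] turn [0.001 0.    0.003]
```

Call:
{"method": "apply_moves", "body": {"targets": [[0,0.2,-0.1,0,0,0,0],[0,0.2,-0.2,0,0,0,0],[0,0.2,-0.2,0,0,0,2.5],[0,0.2,-0.2,0,0,0,2.5],[0,0.2,-0.2,0,0,0,2.5],[0,0.2,4,0,0,0,2.5],[0,0.2,8,0,0,0,2.5],[0,0.2,12,0,0,0,2.5],[0,0.2,16,0,0,0,2.5]]}}

```text
time_s: 6.3
tool_pos: [0.5223, -0.147, 0.2915]
tcp_rot: [2.383, 2.045, -0.001]
contact_force: [0.7, 0.2, -0.1]
opening: 0.0247
```

```bash
python3 look.py wrist w4
cat > seat.py <<'E'
from h import *
import sys
p,P=load(sys.argv[1]); hsv=cv2.cvtColor(p,cv2.COLOR_RGB2HSV)
C=np.array([.6133,-.1606]); a=np.radians(-8.57); ux=np.array([np.cos(a),np.sin(a)]); uy=np.array([-ux[1],ux[0]])
q=P[...,:2]-C; X=q@ux; Y=q@uy; Z=P[...,2]
for i in range(5):
    m=(abs(X-(i-2)*.0455)<.02)&(abs(Y)<.06)
    o=m&(Z>.1)
    if o.sum()<40: continue
    t=m&(abs(Z-.135)<.006); tt=m&(Z>.155)
    f=lambda A,k:np.percentile(A[k],[3,50,97]).round(4) if k.sum()>5 else None
    print('slot',i,'paneltop Y',f(Y,t),'X',f(X-(i-2)*.0455,t),'Z',f(Z,t),'| tab Y',f(Y,tt),'X',f(X-(i-2)*.0455,tt),'Z',f(Z,tt))
E
python3 seat.py w4; python3 go.py .518 .155 .19 3.6 20
```

```text
6.3 [ 0.5223 -0.147   0.2915] y_t [ 0.988 -0.152  0.   ] z_t [ 0.    -0.001 -1.   ] 0.0247 [ 0.7  0.2 -0.1] [-0.58  0.28  0.96  1.82 -0.25  1.17  0.32]
slot 0 paneltop Y [-0.0466  0.027   0.0482] X [0.0004 0.0058 0.0098] Z [0.1331 0.1407 0.141 ] | tab Y [-0.0061  0.0211  0.0297] X [-0.0191 -0.0023  0.0192] Z [0.3079 0.4049 0.4249]
slot 1 paneltop Y None X None Z None | tab Y [0.0151 0.0218 0.0299] X [-0.0194 -0.0083  0.0166] Z [0.3932 0.4105 0.4251]
slot 2 paneltop Y None X None Z None | tab Y [-0.0079 -0.0013  0.0058] X [-0.0115 -0.0105 -0.0095] Z [0.3878 0.39   0.3929]
6.35 at [ 0.5255 -0.1486  0.2977] F [ 2.2 -1.5  4.9] op 0.025
shift cm [ -0.75  30.36 -10.77] turn [-0.015 -0.339  0.214]
```

```bash
sed -i 's/abs(Z-.135)<.006/abs(Z-.140)<.014/; s/(Z>.155)/(Z>.157)\&(Z<.19)/; s/(Z>.1)$/(Z>.1)\&(Z<.19)/' seat.py; python3 look.py wrist w5; python3 seat.py w5
```

```text
6.35 [ 0.5255 -0.1486  0.2977] y_t [ 0.988 -0.152  0.01 ] z_t [ 0.01  -0.002 -1.   ] 0.025 [ 2.2 -1.5  4.9] [-0.58  0.27  0.97  1.82 -0.25  1.17  0.31]
slot 0 paneltop Y [-0.0477  0.0258  0.0487] X [-0.0048 -0.0001  0.0044] Z [0.1314 0.1329 0.1448] | tab Y [-0.0205  0.0008  0.0209] X [-0.0046 -0.0006  0.004 ] Z [0.1591 0.1607 0.1621]
```

View pics/w5.png

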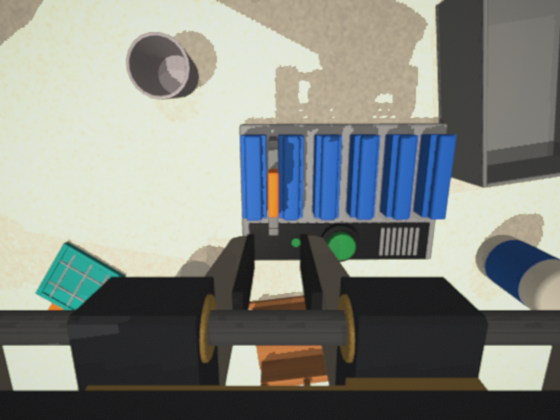

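Call:
{"method": "apply_moves", "body": {"targets": [[-1,30.3,0,-0.015,-0.345,0.21,4],[-1,30.3,0,-0.015,-0.345,0.21,4],[-1,30.3,0,-0.015,-0.345,0.21,4],[-1,30.3,0,-0.015,-0.345,0.21,4],[-1,30.3,0,-0.015,-0.345,0.21,4],[-1,30.3,-2,-0.015,-0.345,0.21,4],[-1,30.3,-6,-0.015,-0.345,0.21,4],[-1,30.3,-9.8,-0.015,-0.345,0.21,4],[-1,30.3,-9.8,-0.015,-0.345,0.21,4],[-1,30.3,-9.8,-0.015,-0.345,0.21,4]]}}

```text
time_s: 7.4
tool_pos: [0.5127, 0.1555, 0.192]
tcp_rot: [1.977, 2.097, 0.363]
contact_force: [0.4, 0.2, -0.3]
opening: 0.0401
```

```bash
python3 go.py .5413 .1567 .121 3.6 20
```

```text
7.4 at [0.5127 0.1555 0.192 ] F [ 0.4  0.2 -0.3] op 0.0401
shift cm [ 2.86  0.12 -7.1 ] turn [ 0.002 -0.005  0.004]
```

Call:
{"method": "apply_moves", "body": {"targets": [[1.4,0.1,-3.5,0,-0.005,0,4],[2.8,0.1,-7,0,-0.005,0,4],[2.8,0.1,-7,0,-0.005,0,4],[2.8,0.1,-7,0,-0.005,0,0],[2.8,0.1,-7,0,-0.005,0,0],[2.8,0.1,-7,0,-0.005,0,0],[2.8,0.1,-7,0,-0.005,0,0],[1.4,0,-3.2,0,-0.005,0,0],[0.1,-0.1,0.5,0,-0.005,0,0],[-1.2,-0.2,4.2,0,-0.005,0,0]]}}

```text
time_s: 8.4
tool_pos: [0.4998, 0.1535, 0.2349]
tcp_rot: [1.974, 2.095, 0.367]
contact_force: [0.2, 1.2, -0.8]
opening: 0.0101
```

Call:
{"method": "apply_moves", "body": {"targets": [[-1.4,-0.1,4,0,0,0,0],[-1.4,-0.1,4,0,0,0,0]]}}

```text
time_s: 8.6
tool_pos: [0.4879, 0.1548, 0.2795]
tcp_rot: [1.973, 2.095, 0.387]
contact_force: [-0.7, 1.7, -1.4]
opening: 0.0097
```

```bash
python3 go.py .568 -.1537 .27 -8.5 0
```

```text
8.6 at [0.4879 0.1548 0.2795] F [-0.7  1.7 -1.4] op 0.0097
shift cm [  8.01 -30.85  -0.95] turn [ 0.007  0.358 -0.206]
```

Call:
{"method": "apply_moves", "body": {"targets": [[8,-30.8,0.5,0.007,0.358,-0.206,0],[8,-30.8,0.5,0.007,0.358,-0.206,0],[8,-30.8,0.5,0.007,0.358,-0.206,0],[8,-30.8,0.5,0.007,0.358,-0.206,0],[8,-30.8,0.5,0.007,0.358,-0.206,0],[8,-30.8,0.5,0.007,0.358,-0.206,0],[8,-30.8,0.5,0.007,0.358,-0.206,0],[8,-30.8,-1,0.007,0.358,-0.206,0],[8,-30.8,-1,0.007,0.358,-0.206,0],[8,-30.8,-1,0.007,0.358,-0.206,0]]}}

```text
time_s: 9.6
tool_pos: [0.5663, -0.1529, 0.2629]
tcp_rot: [-2.375, -2.055, 0.02]
contact_force: [0.2, 0.4, -1.2]
opening: 0.0099
```

```bash
cat > held.py <<'E'
# offset of the held screen relative to the TCP, dock axes
from h import *
import sys
s=arm.observe(); save('wrist',sys.argv[1]); p,P=load(sys.argv[1]); t=np.array(s['tool_pos'])
r=R.from_rotvec(s['tcp_rot']).as_matrix(); L=(P-t)@r   # tool coords: x width, y thick, z down
m=(abs(L[...,1])<.012)&(L[...,2]>-.013)&(L[...,2]<.0)&(abs(L[...,0])<.07)
m&=(abs(L[...,0])>.02)
print('paneltop L: x',np.percentile(L[m][:,0],[2,98]).round(4),'y',np.percentile(L[m][:,1],[5,50,95]).round(4),'z',np.median(L[m][:,2]).round(4),m.sum())
E
python3 held.py w6; python3 go.py .568 -.1537 .1287 -8.5 0
```

```text
paneltop L: x [0.0207 0.047 ] y [-0.0039  0.0004  0.005 ] z -0.0041 1000
9.65 at [ 0.5666 -0.1529  0.2635] F [ 0.6 -0.3 -1.4] op 0.0101
shift cm [  0.14  -0.08 -13.48] turn [ 0.007 -0.009 -0.004]
```

Call:
{"method": "apply_moves", "body": {"targets": [[0.15,0.1,-4,0.007,-0.009,-0.004,0],[0.15,0.1,-8,0.007,-0.009,-0.004,0],[0.15,0.1,-10,0.007,-0.009,-0.004,0],[0.15,0.1,-11.5,0.007,-0.009,-0.004,0],[0.15,0.1,-12.5,0.007,-0.009,-0.004,0],[0.15,0.1,-13,0.007,-0.009,-0.004,0],[0.15,0.1,-13.2,0.007,-0.009,-0.004,0],[0.15,0.1,-13.2,0.007,-0.009,-0.004,0]]}}

```text
time_s: 10.45
tool_pos: [0.5687, -0.1538, 0.1327]
tcp_rot: [2.38, 2.047, 0.001]
contact_force: [0.2, 0.4, -0.8]
opening: 0.0096
```

```bash
python3 go.py .5683 -.1517 .131 -8.5 0
```

```text
10.45 at [ 0.5687 -0.1538  0.1327] F [ 0.2  0.4 -0.8] op 0.0096
shift cm [-0.04  0.21 -0.17] turn [0.001 0.002 0.002]
```

Call:
{"method": "apply_moves", "body": {"targets": [[0,0.2,-0.1,0,0,0,0],[0,0.2,-0.2,0,0,0,0],[0,0.2,-0.2,0,0,0,2.5],[0,0.2,-0.2,0,0,0,2.5],[0,0.2,-0.2,0,0,0,2.5],[0,0.2,4,0,0,0,2.5],[0,0.2,8,0,0,0,2.5],[0,0.2,12,0,0,0,2.5],[0,0.2,15,0,0,0,2.5],[0,0.2,15,0,0,0,2.5]]}}

```text
time_s: 11.45
tool_pos: [0.5702, -0.1528, 0.2861]
tcp_rot: [2.377, 2.044, 0.008]
contact_force: [0.2, -0.4, -0.6]
opening: 0.0251
```

```bash
python3 look.py wrist w7; python3 seat.py w7; python3 go.py .582 .159 .19 3.6 20
```

```text
11.45 [ 0.5702 -0.1528  0.2861] y_t [ 0.989 -0.15   0.008] z_t [ 0.008 -0.002 -1.   ] 0.0251 [ 0.2 -0.4 -0.6] [-0.53  0.41  0.98  1.73 -0.36  1.2   0.39]
slot 0 paneltop Y [-0.0456  0.0213  0.0483] X [-0.0061  0.0006  0.0035] Z [0.1279 0.1335 0.152 ] | tab Y [-0.0201  0.0006  0.0208] X [-0.006  -0.0011  0.0034] Z [0.1591 0.1611 0.1626]
slot 1 paneltop Y [-0.0487  0.0258  0.0482] X [-0.006  -0.0012  0.0037] Z [0.1316 0.1332 0.1442] | tab Y [-0.0206  0.0002  0.02  ] X [-0.0058 -0.0011  0.0035] Z [0.1591 0.1611 0.1624]
11.5 at [ 0.5691 -0.1521  0.2838] F [-0.4 -0.3 -0.6] op 0.0246
shift cm [ 1.29 31.11 -9.38] turn [-0.015 -0.345  0.211]
```

Two screens are seated. Next is the third.

Call:
{"method": "apply_moves", "body": {"targets": [[1.3,31.1,1,-0.015,-0.345,0.211,4],[1.3,31.1,1,-0.015,-0.345,0.211,4],[1.3,31.1,1,-0.015,-0.345,0.211,4],[1.3,31.1,1,-0.015,-0.345,0.211,4],[1.3,31.1,1,-0.015,-0.345,0.211,4],[1.3,31.1,0,-0.015,-0.345,0.211,4],[1.3,31.1,-5,-0.015,-0.345,0.211,4],[1.3,31.1,-9.2,-0.015,-0.345,0.211,4],[1.3,31.1,-9.2,-0.015,-0.345,0.211,4],[1.3,31.1,-9.2,-0.015,-0.345,0.211,4]]}}

```text
time_s: 12.5
tool_pos: [0.581, 0.1579, 0.1896]
tcp_rot: [1.974, 2.099, 0.362]
contact_force: [1.0, -1.2, 0.3]
opening: 0.0403
```

```bash
python3 go.py .607 .161 .121 3.6 20
```

```text
12.5 at [0.581  0.1579 0.1896] F [ 1.  -1.2  0.3] op 0.0403
shift cm [ 2.6   0.31 -6.86] turn [ 0.003 -0.005  0.002]
```

Call:
{"method": "apply_moves", "body": {"targets": [[1.3,0.3,-3.4,0,-0.005,0,4],[2.6,0.3,-6.8,0,-0.005,0,4],[2.6,0.3,-6.8,0,-0.005,0,4],[2.6,0.3,-6.8,0,-0.005,0,0],[2.6,0.3,-6.8,0,-0.005,0,0],[2.6,0.3,-6.8,0,-0.005,0,0],[2.6,0.3,-6.8,0,-0.005,0,0],[1.2,0.2,-3,0,-0.005,0,0],[-0.1,0.1,0.7,0,-0.005,0,0],[-1.4,0,4.4,0,-0.005,0,0]]}}

```text
time_s: 13.5
tool_pos: [0.5662, 0.1587, 0.2349]
tcp_rot: [1.971, 2.097, 0.368]
contact_force: [0.4, 0.8, 0.2]
opening: 0.0095
```

Call:
{"method": "apply_moves", "body": {"targets": [[-1.4,-0.1,4,0,0,0,0],[-1.4,-0.1,4,0,0,0,0]]}}

```text
time_s: 13.7
tool_pos: [0.5541, 0.1603, 0.2787]
tcp_rot: [1.969, 2.099, 0.384]
contact_force: [1.4, -0.1, -1.2]
opening: 0.0099
```

```bash
python3 go.py .6133 -.1606 .27 -8.5 0
```

```text
13.7 at [0.5541 0.1603 0.2787] F [ 1.4 -0.1 -1.2] op 0.0099
shift cm [  5.92 -32.09  -0.87] turn [ 0.008  0.357 -0.21 ]
```

Call:
{"method": "apply_moves", "body": {"targets": [[5.9,-32,0.5,0.008,0.357,-0.21,0],[5.9,-32,0.5,0.008,0.357,-0.21,0],[5.9,-32,0.5,0.008,0.357,-0.21,0],[5.9,-32,0.5,0.008,0.357,-0.21,0],[5.9,-32,0.5,0.008,0.357,-0.21,0],[5.9,-32,0.5,0.008,0.357,-0.21,0],[5.9,-32,0.5,0.008,0.357,-0.21,0],[5.9,-32,-1,0.008,0.357,-0.21,0],[5.9,-32,-1,0.008,0.357,-0.21,0],[5.9,-32,-1,0.008,0.357,-0.21,0]]}}

```text
time_s: 14.7
tool_pos: [0.612, -0.1598, 0.2627]
tcp_rot: [-2.377, -2.052, 0.017]
contact_force: [0.5, -0.3, -0.4]
opening: 0.0097
```

```bash
python3 held.py w8; python3 go.py .6133 -.1606 .131 -8.5 0
```

```text
paneltop L: x [0.0206 0.0468] y [-0.0039  0.0003  0.005 ] z -0.0044 993
14.75 at [ 0.6123 -0.1597  0.2633] F [ 0.1  0.2 -1.3] op 0.0097
shift cm [  0.1   -0.09 -13.23] turn [ 0.006 -0.008 -0.003]
```

Same offsets as the second screen, so I use the same insertion.

Call:
{"method": "apply_moves", "body": {"targets": [[0.1,0.1,-4,0.006,-0.008,-0.003,0],[0.1,0.1,-8,0.006,-0.008,-0.003,0],[0.1,0.1,-10,0.006,-0.008,-0.003,0],[0.1,0.1,-11.5,0.006,-0.008,-0.003,0],[0.1,0.1,-12.5,0.006,-0.008,-0.003,0],[0.1,0.1,-13,0.006,-0.008,-0.003,0],[0.1,0.1,-13.2,0.006,-0.008,-0.003,0],[0.1,0.1,-13.2,0.006,-0.008,-0.003,0]]}}

```text
time_s: 15.55
tool_pos: [0.6136, -0.1609, 0.1326]
tcp_rot: [2.381, 2.046, 0.0]
contact_force: [-0.2, 0.1, 0.5]
opening: 0.0098
```

```bash
python3 go.py .6136 -.1586 .1307 -8.5 0
```

```text
15.55 at [ 0.6136 -0.1609  0.1326] F [-0.2  0.1  0.5] op 0.0098
shift cm [-0.    0.23 -0.19] turn [0.002 0.002 0.003]
```

Call:
{"method": "apply_moves", "body": {"targets": [[0,0.2,-0.1,0,0,0,0],[0,0.2,-0.2,0,0,0,0],[0,0.2,-0.2,0,0,0,2.5],[0,0.2,-0.2,0,0,0,2.5],[0,0.2,-0.2,0,0,0,2.5],[0,0.2,4,0,0,0,2.5],[0,0.2,8,0,0,0,2.5],[0,0.2,12,0,0,0,2.5],[0,0.2,15,0,0,0,2.5],[0,0.2,15,0,0,0,2.5]]}}

```text
time_s: 16.55
tool_pos: [0.6151, -0.1601, 0.2865]
tcp_rot: [2.377, 2.042, 0.007]
contact_force: [-1.1, -0.9, -0.2]
opening: 0.0251
```

```bash
python3 look.py wrist w9; python3 seat.py w9; python3 go.py .648 .163 .19 3.6 20
```

```text
16.55 [ 0.6151 -0.1601  0.2865] y_t [ 0.989 -0.151  0.009] z_t [ 0.008 -0.003 -1.   ] 0.0251 [-1.1 -0.9 -0.2] [-0.48  0.51  0.97  1.61 -0.44  1.25  0.43]
slot 0 paneltop Y [-0.0467  0.0093  0.0479] X [-0.0058  0.0024  0.0037] Z [0.1274 0.1336 0.1519] | tab Y [-0.0198  0.0011  0.0207] X [-0.0057 -0.0006  0.0036] Z [0.1579 0.1612 0.1628]
slot 1 paneltop Y [-0.0459  0.0208  0.0477] X [-0.0055  0.0011  0.004 ] Z [0.1285 0.1334 0.1515] | tab Y [-0.0211  0.0004  0.0203] X [-0.0054 -0.0005  0.004 ] Z [0.1584 0.1611 0.1626]
slot 2 paneltop Y [-0.049   0.0255  0.0477] X [-0.0059 -0.0013  0.0029] Z [0.1317 0.1331 0.1462] | tab Y [-0.0209  0.0001  0.0202] X [-0.0057 -0.0011  0.0035] Z [0.1591 0.1608 0.1623]
16.6 at [ 0.614  -0.1593  0.2839] F [ 0.7 -0.8 -0. ] op 0.0251
shift cm [ 3.4  32.23 -9.39] turn [-0.014 -0.345  0.212]
```

Call:
{"method": "apply_moves", "body": {"targets": [[3.4,32.2,1,-0.014,-0.345,0.212,4],[3.4,32.2,1,-0.014,-0.345,0.212,4],[3.4,32.2,1,-0.014,-0.345,0.212,4],[3.4,32.2,1,-0.014,-0.345,0.212,4],[3.4,32.2,1,-0.014,-0.345,0.212,4],[3.4,32.2,1,-0.014,-0.345,0.212,4],[3.4,32.2,-4,-0.014,-0.345,0.212,4],[3.4,32.2,-9.2,-0.014,-0.345,0.212,4],[3.4,32.2,-9.2,-0.014,-0.345,0.212,4],[3.4,32.2,-9.2,-0.014,-0.345,0.212,4]]}}

```text
time_s: 17.6
tool_pos: [0.6463, 0.1617, 0.1884]
tcp_rot: [1.975, 2.101, 0.361]
contact_force: [0.8, 0.6, 1.0]
opening: 0.0402
```

```bash
python3 go.py .673 .165 .121 3.6 20
```

```text
17.6 at [0.6463 0.1617 0.1884] F [0.8 0.6 1. ] op 0.0402
shift cm [ 2.67  0.33 -6.74] turn [ 0.003 -0.006  0.002]
```

Call:
{"method": "apply_moves", "body": {"targets": [[1.3,0.3,-3.4,0,-0.005,0,4],[2.6,0.3,-6.7,0,-0.005,0,4],[2.6,0.3,-6.7,0,-0.005,0,4],[2.6,0.3,-6.7,0,-0.005,0,0],[2.6,0.3,-6.7,0,-0.005,0,0],[2.6,0.3,-6.7,0,-0.005,0,0],[2.6,0.3,-6.7,0,-0.005,0,0],[1.2,0.2,-2.9,0,-0.005,0,0],[-0.1,0.1,0.8,0,-0.005,0,0],[-1.4,0,4.5,0,-0.005,0,0]]}}

```text
time_s: 18.6
tool_pos: [0.6322, 0.1629, 0.2361]
tcp_rot: [1.971, 2.098, 0.37]
contact_force: [-0.2, 0.8, -0.6]
opening: 0.0099
```

Call:
{"method": "apply_moves", "body": {"targets": [[-1.4,-0.1,4,0,0,0,0],[-1.4,-0.1,4,0,0,0,0]]}}

```text
time_s: 18.8
tool_pos: [0.6204, 0.163, 0.2803]
tcp_rot: [1.969, 2.096, 0.383]
contact_force: [0.5, 0.5, -0.7]
opening: 0.0096
```

```bash
python3 go.py .6585 -.1675 .27 -8.5 0
```

```text
18.8 at [0.6204 0.163  0.2803] F [ 0.5  0.5 -0.7] op 0.0096
shift cm [  3.81 -33.05  -1.03] turn [ 0.01   0.358 -0.209]
```

Call:
{"method": "apply_moves", "body": {"targets": [[3.8,-33,0.5,0.01,0.358,-0.209,0],[3.8,-33,0.5,0.01,0.358,-0.209,0],[3.8,-33,0.5,0.01,0.358,-0.209,0],[3.8,-33,0.5,0.01,0.358,-0.209,0],[3.8,-33,0.5,0.01,0.358,-0.209,0],[3.8,-33,0.5,0.01,0.358,-0.209,0],[3.8,-33,0.5,0.01,0.358,-0.209,0],[3.8,-33,-1,0.01,0.358,-0.209,0],[3.8,-33,-1,0.01,0.358,-0.209,0],[3.8,-33,-1,0.01,0.358,-0.209,0]]}}

```text
time_s: 19.8
tool_pos: [0.6571, -0.1657, 0.2639]
tcp_rot: [-2.374, -2.052, 0.014]
contact_force: [0.4, 1.2, -0.8]
opening: 0.01
```

```bash
python3 held.py w10; python3 go.py .6585 -.1675 .131 -8.5 0
```

```text
paneltop L: x [0.0207 0.0475] y [-0.0039  0.0003  0.005 ] z -0.0035 1005
19.85 at [ 0.6575 -0.1655  0.2645] F [ 0.4  0.4 -1. ] op 0.0097
shift cm [  0.1   -0.2  -13.35] turn [ 0.003 -0.008 -0.004]
```

Call:
{"method": "apply_moves", "body": {"targets": [[0.1,0,-4,0.003,-0.008,-0.004,0],[0.1,0,-8,0.003,-0.008,-0.004,0],[0.1,0,-10,0.003,-0.008,-0.004,0],[0.1,0,-11.5,0.003,-0.008,-0.004,0],[0.1,0,-12.5,0.003,-0.008,-0.004,0],[0.1,0,-13,0.003,-0.008,-0.004,0],[0.1,0,-13.2,0.003,-0.008,-0.004,0],[0.1,0,-13.2,0.003,-0.008,-0.004,0]]}}

```text
time_s: 20.65
tool_pos: [0.6586, -0.1679, 0.1337]
tcp_rot: [2.381, 2.045, -0.0]
contact_force: [0.1, -0.5, -0.7]
opening: 0.01
```

```bash
python3 go.py .6588 -.1660 .1315 -8.5 0
```

```text
20.65 at [ 0.6586 -0.1679  0.1337] F [ 0.1 -0.5 -0.7] op 0.01
shift cm [ 0.02  0.19 -0.22] turn [0.002 0.002 0.003]
```

Call:
{"method": "apply_moves", "body": {"targets": [[0,0.2,-0.1,0,0,0,0],[0,0.2,-0.2,0,0,0,0],[0,0.2,-0.2,0,0,0,2.5],[0,0.2,-0.2,0,0,0,2.5],[0,0.2,-0.2,0,0,0,2.5],[0,0.2,4,0,0,0,2.5],[0,0.2,8,0,0,0,2.5],[0,0.2,12,0,0,0,2.5],[0,0.2,15,0,0,0,2.5],[0,0.2,15,0,0,0,2.5]]}}

```text
time_s: 21.65
tool_pos: [0.66, -0.1672, 0.2879]
tcp_rot: [2.377, 2.042, 0.006]
contact_force: [0.6, -0.7, 0.2]
opening: 0.0249
```

```bash
python3 look.py wrist w11; python3 seat.py w11
python3 - <<'E'
from h import *
p,P=load('w9'); hsv=cv2.cvtColor(p,cv2.COLOR_RGB2HSV)
for f in ['w3','w5','w9','w11']:
    p,P=load(f); hsv=cv2.cvtColor(p,cv2.COLOR_RGB2HSV)
    m=(cv2.inRange(hsv,(50,120,50),(80,255,255))>0)&(P[...,2]>.03)&(P[...,2]<.09)
    n,l,st,ce=cv2.connectedComponentsWithStats(m.astype(np.uint8))
    for i in range(1,n):
        if st[i,4]>60: q=P[l==i]; print(f,ce[i].round(),st[i,4],np.median(q,0).round(4),'ptp',np.ptp(q,0).round(3),np.percentile(q[:,2],[5,95]).round(4))
z=np.load('pics/w11.npz'); c=np.linalg.inv(z['T'])[:3,3]; s=arm.observe()
print('cam in tool',(R.from_rotvec(s['tcp_rot']).inv().apply(c-s['tool_pos'])).round(3))
E
python3 go.py .5991 -.2545 .1 -8.5 0
```

```text
21.65 [ 0.66   -0.1672  0.2879] y_t [ 0.988 -0.151  0.009] z_t [ 0.008 -0.003 -1.   ] 0.0249 [ 0.6 -0.7  0.2] [-0.41  0.59  0.95  1.49 -0.49  1.3   0.43]
slot 0 paneltop Y [-0.0465  0.0053  0.0474] X [-0.0055  0.003   0.0038] Z [0.1274 0.1338 0.1525] | tab Y [-0.0202  0.001   0.021 ] X [-0.0055 -0.0002  0.0038] Z [0.1578 0.1611 0.1627]
slot 1 paneltop Y [-0.0478  0.0082  0.0474] X [-0.0052  0.003   0.0042] Z [0.1275 0.1334 0.1515] | tab Y [-0.0206  0.0004  0.0201] X [-0.0052 -0.0001  0.0042] Z [0.1579 0.161  0.1625]
slot 2 paneltop Y [-0.0464  0.0208  0.0473] X [-0.0057  0.0009  0.0039] Z [0.1281 0.1332 0.1511] | tab Y [-0.0207  0.0002  0.0199] X [-0.0055 -0.0007  0.0039] Z [0.1585 0.1609 0.1623]
slot 3 paneltop Y [-0.0482  0.0268  0.049 ] X [-0.0059 -0.0014  0.0029] Z [0.1315 0.1329 0.144 ] | tab Y [-0.02    0.001   0.0206] X [-0.0057 -0.0011  0.0035] Z [0.159  0.1607 0.1621]
w3 [352. 255.] 761 [ 0.5986 -0.2528  0.0596] ptp [0.04  0.04  0.016] [0.0497 0.061 ]
w5 [342. 245.] 591 [ 0.5997 -0.251   0.0566] ptp [0.038 0.04  0.015] [0.0464 0.058 ]
w5 [295. 242.] 65 [ 0.5395 -0.2448  0.0367] ptp [0.012 0.012 0.005] [0.0345 0.0381]
w9 [274. 252.] 614 [ 0.5972 -0.2532  0.057 ] ptp [0.038 0.038 0.016] [0.0511 0.0582]
w11 [196. 246.] 66 [ 0.538  -0.2447  0.0372] ptp [0.012 0.012 0.005] [0.0354 0.0384]
cam in tool [ 0.069  0.001 -0.171]
21.7 at [ 0.659  -0.1664  0.2852] F [-0.3 -0.3 -0.4] op 0.0247
shift cm [ -5.99  -8.81 -18.52] turn [0.002 0.004 0.003]
```

Call:
{"method": "apply_moves", "body": {"targets": [[-6,-8.8,0,0.2,-0.03,0,0],[-6,-8.8,0,0.2,-0.03,0,0],[-6,-8.8,0,0.2,-0.03,0,0],[-6,-8.8,-4,0.2,-0.03,0,0],[-6,-8.8,-8,0.2,-0.03,0,0],[-6,-8.8,-12,0.2,-0.03,0,0],[-6,-8.8,-16,0.2,-0.03,0,0],[-6,-8.8,-20,0.2,-0.03,0,0],[-6,-8.8,-20,0.2,-0.03,0,0],[-6,-8.8,-20,0.2,-0.03,0,0]]}}

```text
time_s: 22.7
tool_pos: [0.5975, -0.2538, 0.0824]
tcp_rot: [-2.277, -1.954, -0.227]
contact_force: [-0.2, 0.2, 0.3]
opening: 0.0005
```

```bash
python3 go.py .5991 -.2545 .052 -8.5 0; python3 look.py wrist w12
```

```text
22.7 at [ 0.5975 -0.2538  0.0824] F [-0.2  0.2  0.3] op 0.0005
shift cm [ 0.16 -0.07 -3.04] turn [-0.199  0.028  0.004]
22.7 [ 0.5975 -0.2538  0.0824] y_t [ 0.988 -0.152 -0.002] z_t [ 0.028  0.197 -0.98 ] 0.0005 [-0.2  0.2  0.3] [-0.06  0.77  0.75  1.68 -0.78  1.09  0.86]
```

View pics/w12.png

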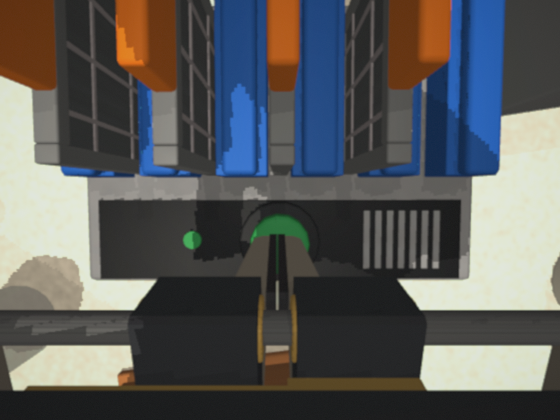

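Call:
{"method": "apply_moves", "body": {"targets": [[0.1,-0.1,-1.8,0,0,0,0],[0.1,-0.1,-2.2,0,0,0,0],[0.1,-0.1,-2.6,0,0,0,0],[0.1,-0.1,-3.0,0,0,0,0],[0.1,-0.1,-3.2,0,0,0,0],[0.1,-0.1,-3.2,0,0,0,0]]}}

```text
time_s: 23.35
tool_pos: [0.5996, -0.2549, 0.0529]
tcp_rot: [-2.277, -1.956, -0.232]
contact_force: [-2.7, 1.5, 11.2]
opening: 0.0001
```

Call:
{"method": "apply_moves", "body": {"targets": [[0,0,-0.1,0,0,0,0],[0,0,-0.2,0,0,0,0],[0,0,-0.2,0,0,0,0]]}}

```text
time_s: 23.65
tool_pos: [0.5997, -0.2549, 0.0525]
tcp_rot: [-2.277, -1.956, -0.234]
contact_force: [-6.8, 2.9, 20.4]
opening: 0.0006
```

Call:
{"method": "apply_moves", "body": {"targets": [[0,0,4,0,0,0,0],[0,0,8,0,0,0,0],[0,0,13,0,0,0,0],[0,0,18,0,0,0,0],[0,0,23,-0.2,0.03,0.15,3],[0,0,25,-0.2,0.03,0.15,3],[-3,25,25,-0.2,0.03,0.15,3],[-3,25,25,-0.2,0.03,0.15,3],[-3,25,25,-0.2,0.03,0.15,3],[-3,25,25,-0.2,0.03,0.15,3]]}}

```text
time_s: 24.65
tool_pos: [0.5748, -0.0543, 0.2989]
tcp_rot: [-2.218, -2.212, 0.016]
contact_force: [0.6, -0.4, -0.5]
opening: 0.0297
```

Call:
{"method": "apply_moves", "body": {"targets": [[-5,36,0,0,0,0,5],[-5,36,0,0,0,0,5],[-5,36,0,0,0,0,5],[-5,36,0,0,0,0,5],[-5,36,0,0,0,0,5],[-5,36,0,0,0,0,5],[-5,36,0,0,0,0,5],[-5,36,0,0,0,0,5],[-5,36,0,0,0,0,5]]}}

```text
time_s: 25.55
tool_pos: [0.5242, 0.3066, 0.2982]
tcp_rot: [-2.212, -2.218, 0.018]
contact_force: [0.4, -0.0, -0.1]
opening: 0.0499
```

```bash
python3 look.py wrist w13
cat > tools.py <<'E'
from h import *
import sys
p,P=load(sys.argv[1]); hsv=cv2.cvtColor(p,cv2.COLOR_RGB2HSV)
def f(nm,lo,hi,zl,zh):
    m=(cv2.inRange(hsv,lo,hi)>0)&(P[...,2]>zl)&(P[...,2]<zh)&(P[...,1]>.28)&(P[...,1]<.56)&(P[...,0]>.4)&(P[...,0]<.68)
    n,l,st,ce=cv2.connectedComponentsWithStats(m.astype(np.uint8))
    for i in range(1,n):
        if st[i,4]<150: continue
        q=P[l==i]; zt=np.percentile(q[:,2],70); q=q[abs(q[:,2]-zt)<.005]; r=cv2.minAreaRect((q[:,:2]*1000).astype(np.float32))
        b=cv2.boxPoints(r); print(nm,ce[i].round(),len(q),'ctr',np.round(r[0],1),np.round(r[1],1),round(r[2],1),'z',zt.round(4),b.round(0).tolist())
f('red',(0,150,60),(4,255,255),.015,.06); f('yel',(22,150,60),(32,255,255),-.002,.03); f('wood',(8,60,60),(21,255,255),.015,.06)
E
python3 tools.py w13
```

```text
25.55 [0.5242 0.3066 0.2982] y_t [ 1.     0.003 -0.015] z_t [-0.015 -0.002 -1.   ] 0.0499 [ 0.4 -0.  -0.1] [-1.24  0.42  0.89  1.65 -0.35  1.25 -0.27]
red [237. 112.] 1411 ctr [469.4 381.1] [24.1 96.9] 4.2 z 0.0293 [[454.0, 429.0], [461.0, 332.0], [485.0, 334.0], [478.0, 430.0]]
yel [233.  49.] 1383 ctr [463.6 459.5] [36.7 67. ] 4.0 z 0.0074 [[443.0, 492.0], [448.0, 425.0], [484.0, 427.0], [480.0, 494.0]]
wood [317.  94.] 1571 ctr [576.7 422.4] [158.   24.1] 84.6 z 0.0293 [[557.0, 345.0], [581.0, 343.0], [596.0, 500.0], [572.0, 502.0]]
```

View pics/w13.png

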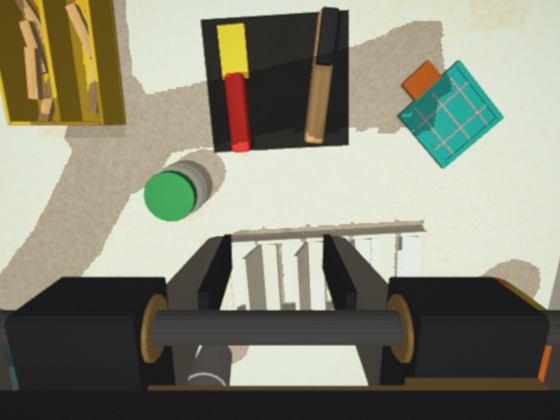

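```bash
python3 go.py .5767 .4224 .008 -5.4 0
```

```text
25.6 at [0.5252 0.3036 0.2986] F [-0.5 -1.  -0.3] op 0.0496
shift cm [  5.15  11.88 -29.06] turn [ 0.001 -0.015 -0.093]
```

Call:
{"method": "apply_moves", "body": {"targets": [[5.1,11.9,-5,0,-0.015,-0.093,5],[5.1,11.9,-10,0,-0.015,-0.093,5],[5.1,11.9,-15,0,-0.015,-0.093,5],[5.1,11.9,-20,0,-0.015,-0.093,5],[5.1,11.9,-23,0,-0.015,-0.093,5],[5.1,11.9,-23,0,-0.015,-0.093,5],[5.1,11.9,-23,0,-0.015,-0.093,5]]}}

```text
time_s: 26.3
tool_pos: [0.5747, 0.4185, 0.0639]
tcp_rot: [2.327, 2.108, -0.014]
contact_force: [0.0, -0.0, 0.4]
opening: 0.05
```

```bash
python3 go.py .5767 .4224 .008 -5.4 0; python3 look.py wrist w14; python3 tools.py w14
```

```text
26.3 at [0.5747 0.4185 0.0639] F [ 0.  -0.   0.4] op 0.05
shift cm [ 0.2   0.39 -5.59] turn [ 0.007 -0.006  0.004]
26.3 [0.5747 0.4185 0.0639] y_t [ 0.995 -0.099 -0.005] z_t [-0.006 -0.007 -1.   ] 0.05 [ 0.  -0.   0.4] [-1.13  0.84  0.72  1.56 -0.62  0.99 -0.32]
red [123. 246.] 2081 ctr [468.8 413.1] [23.8 44.7] 4.4 z 0.0318 [[455.0, 434.0], [459.0, 390.0], [482.0, 392.0], [479.0, 436.0]]
yel [111. 170.] 4480 ctr [463.3 462.5] [37.9 66.6] 3.7 z 0.0104 [[442.0, 495.0], [447.0, 428.0], [484.0, 431.0], [480.0, 497.0]]
wood [277. 235.] 4389 ctr [578.1 432.7] [149.3  24.1] 84.8 z 0.0324 [[559.0, 359.0], [583.0, 357.0], [597.0, 506.0], [573.0, 508.0]]
```

Call:
{"method": "apply_moves", "body": {"newtons": 25, "targets": [[0.2,0.5,-3,0,0,0,5],[0.2,0.5,-5.5,0,0,0,5],[0.2,0.5,-5.5,0,0,0,5],[0.2,0.5,-5.5,0,0,0,0],[0.2,0.5,-5.5,0,0,0,0],[0.2,0.5,-5.5,0,0,0,0],[0.2,0.5,-5.5,0,0,0,0],[0.2,0.5,-1,0,0,0,0],[0.2,0.5,4,0,0,0,0],[0.2,0.5,9,0,0,0,0]]}}

```text
time_s: 27.35
tool_pos: [0.5781, 0.4274, 0.1605]
tcp_rot: [2.325, 2.112, -0.001]
contact_force: [1.4, -0.0, -0.4]
opening: 0.0235
```

Call:
{"method": "apply_moves", "body": {"targets": [[0,0,5,0,0,0,0],[0,0,10,0,0,0,0],[0,0,10,0,0,0,0],[0,0,10,0,0,0,0]]}}

```text
time_s: 27.75
tool_pos: [0.5787, 0.4278, 0.2605]
tcp_rot: [2.325, 2.113, 0.005]
contact_force: [-0.3, -0.2, -1.9]
opening: 0.0238
```

```bash
python3 look.py wrist w15;  python3 go.py .5584 -.4115 .27 -2.2 0
python3 - <<'E'
from h import *
p,P=load('w15'); s=arm.observe(); L=(P-s['tool_pos'])@R.from_rotvec(s['tcp_rot']).as_matrix()
m=(abs(L[...,1])<.02)&(abs(L[...,2])<.035)&(L[...,0]>.01)&(L[...,0]<.12)
q=L[m]; print(m.sum(),'x',np.percentile(q[:,0],[1,99]).round(4)); 
w=q[q[:,0]>.03]; print('y',np.percentile(w[:,1],[3,50,97]).round(4),'z',np.percentile(w[:,2],[3,50,97]).round(4), 'slope y/x',np.polyfit(w[:,0],w[:,1],1)[0].round(3))
# rest from top0
p,P=load('top0')
for u0,u1 in [(424,442),(452,470)]:
    q=P[175:228,u0:u1].reshape(-1,3); q=q[(q[:,2]>.045)&(q[:,2]<.062)]; h=P[175:228,u0:u1].reshape(-1,3); h=h[h[:,2]>.064]
    r=cv2.minAreaRect((q[:,:2]*1000).astype(np.float32)); print('bar',np.round(r[0],1),np.round(r[1],1),round(r[2],1)); print('lips',np.sort(h[:,0]).round(3))
E
```

```text
27.75 [0.5787 0.4278 0.2605] y_t [ 0.995 -0.095  0.002] z_t [ 0.002  0.002 -1.   ] 0.0238 [-0.3 -0.2 -1.9] [-1.19  0.66  0.84  1.4  -0.49  1.29 -0.42]
27.8 at [0.5777 0.4277 0.2584] F [ 1.   0.  -2.1] op 0.0237
shift cm [ -1.93 -83.92   1.16] turn [ 0.    -0.001  0.057]
6770 x [0.0145 0.0776]
y [-0.0108  0.0001  0.0113] z [-0.0276 -0.0264 -0.0094] slope y/x -0.0
bar [ 529.1 -361.1] [ 14.5 137.1] 87.8
lips [0.46  0.46  0.463 0.463 0.463 0.464 0.466 0.467 0.467 0.47  0.47  0.47
 0.522 0.527 0.527 0.528 0.528 0.531 0.531 0.532 0.532 0.534 0.534 0.535
 0.552 0.59  0.59  0.592 0.593 0.593 0.593 0.596 0.596 0.596 0.597 0.599
 0.6   0.6  ]
bar [ 527.2 -460.4] [ 14.2 139.8] 88.3
lips [0.459 0.46  0.46  0.46  0.462 0.463 0.463 0.465 0.466 0.466 0.466 0.524
 0.524 0.524 0.524 0.524 0.526 0.527 0.527 0.528 0.53  0.53  0.53  0.531
 0.588 0.589 0.589 0.59  0.592 0.592 0.592 0.595 0.595 0.596]
```

Call:
{"method": "apply_moves", "body": {"targets": [[-1.9,-84,2,0,0,0.065,0],[-1.9,-84,2,0,0,0.065,0],[-1.9,-84,2,0,0,0.065,0],[-1.9,-84,2,0,0,0.065,0],[-1.9,-84,2,0,0,0.065,0],[-1.9,-84,2,0,0,0.065,0],[-1.9,-84,2,0,0,0.065,0],[-1.9,-84,2,0,0,0.065,0],[-1.9,-84,2,0,0,0.065,0],[-1.9,-84,2,0,0,0.065,0]]}}

```text
time_s: 28.8
tool_pos: [0.5655, -0.0733, 0.269]
tcp_rot: [-2.253, -2.187, 0.003]
contact_force: [0.5, 0.1, -0.7]
opening: 0.0238
```

```bash
python3 go.py .561 -.45 .27 -1.5 0
```

```text
28.8 at [ 0.5655 -0.0733  0.269 ] F [ 0.5  0.1 -0.7] op 0.0238
shift cm [ -0.45 -37.67   0.1 ] turn [ 0.    -0.003  0.004]
```

Call:
{"method": "apply_moves", "body": {"targets": [[-0.4,-37.7,0.5,0,0,0.004,0],[-0.4,-37.7,0.5,0,0,0.004,0],[-0.4,-37.7,0.5,0,0,0.004,0],[-0.4,-37.7,0.5,0,0,0.004,0],[-0.4,-37.7,0.5,0,0,0.004,0],[-0.4,-37.7,0.5,0,0,0.004,0],[-0.4,-37.7,0.5,0,0,0.004,0],[-0.4,-37.7,0.5,0,0,0.004,0],[-0.4,-37.7,0.5,0,0,0.004,0]]}}

```text
time_s: 29.7
tool_pos: [0.5592, -0.4536, 0.2728]
tcp_rot: [-2.257, -2.182, 0.007]
contact_force: [-0.2, 0.1, -1.8]
opening: 0.0238
```

```bash
cat > rest.py <<'E'
from h import *
import sys
p,P=load(sys.argv[1]); Q=P.reshape(-1,3)
for lo,hi in [(-.39,-.335),(-.49,-.435)]:
    q=Q[(Q[:,1]>lo)&(Q[:,1]<hi)&(Q[:,0]>.44)&(Q[:,0]<.63)&(Q[:,2]>.066)&(Q[:,2]<.085)]
    if len(q)<20: print('none');continue
    k=np.array([[.463,0],[.528,0],[.593,0]])[:,0]; 
    for c in k:
        a=q[abs(q[:,0]-c)<.015]
        if len(a)>8: print('lip',len(a),a.min(0).round(4),a.max(0).round(4),'mid',((np.percentile(a[:,:2],3,0)+np.percentile(a[:,:2],97,0))/2).round(4))
    b=Q[(Q[:,1]>lo)&(Q[:,1]<hi)&(Q[:,0]>.44)&(Q[:,0]<.63)&(Q[:,2]>.051)&(Q[:,2]<.062)]
    if len(b)>20:
        r=cv2.minAreaRect((b[:,:2]*1000).astype(np.float32)); print('bar',np.round(r[0],1),np.round(r[1],1),round(r[2],1),'z',np.median(b[:,2]).round(4))
E
python3 look.py wrist w16; python3 rest.py w16; python3 go.py .561 -.4116 .10 -1.5 0
```

```text
29.7 [ 0.5592 -0.4536  0.2728] y_t [ 0.999 -0.034 -0.005] z_t [-0.005 -0.001 -1.   ] 0.0238 [-0.2  0.1 -1.8] [ 0.11  0.67  0.89  1.38 -0.52  1.33  0.97]
lip 115 [ 0.459  -0.363   0.0661] [ 0.4689 -0.3514  0.0732] mid [ 0.464  -0.3572]
lip 108 [ 0.5242 -0.3649  0.066 ] [ 0.5337 -0.3534  0.0738] mid [ 0.529  -0.3592]
lip 105 [ 0.589  -0.366   0.0685] [ 0.5979 -0.3545  0.0743] mid [ 0.5934 -0.3602]
bar [ 528.7 -358.8] [ 12.  137.2] 88.7 z 0.0559
lip 94 [ 0.4566 -0.4624  0.0661] [ 0.4665 -0.4513  0.0732] mid [ 0.4617 -0.4567]
lip 95 [ 0.5216 -0.4641  0.0661] [ 0.5314 -0.4525  0.074 ] mid [ 0.5266 -0.4583]
lip 83 [ 0.5878 -0.4663  0.0687] [ 0.5961 -0.4542  0.073 ] mid [ 0.5919 -0.4602]
bar [ 526.5 -458.7] [ 12.4 139.1] 88.8 z 0.0557
29.75 at [ 0.5607 -0.4507  0.2729] F [-0.2  0.  -1.2] op 0.0236
shift cm [  0.03   3.91 -17.29] turn [-0.001 -0.004  0.005]
```

View pics/w16.png

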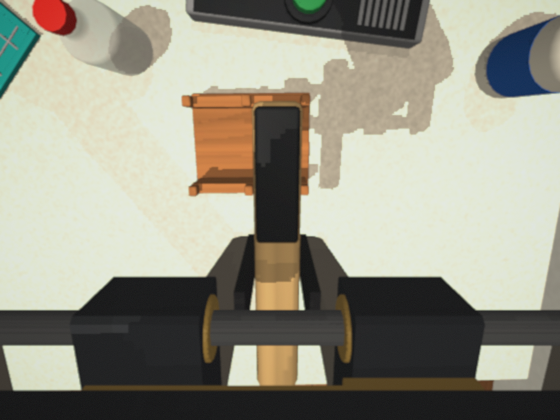

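Call:
{"method": "apply_moves", "body": {"targets": [[0,4.1,0,0,0,0.007,0],[0,4.1,-5,0,0,0.007,0],[0,4.1,-10,0,0,0.007,0],[0,4.1,-14,0,0,0.007,0],[0,4.1,-17,0,0,0.007,0],[0,4.1,-18.5,0,0,0.007,0],[0,4.1,-19.2,0,0,0.007,0],[0,4.1,-19.2,0,0,0.007,0],[0,4.1,-19.2,0,0,0.007,0]]}}

```text
time_s: 30.65
tool_pos: [0.5639, -0.4084, 0.0854]
tcp_rot: [2.241, 2.198, 0.001]
contact_force: [1.7, -1.0, -0.2]
opening: 0.0237
```

```bash
python3 go.py .5603 -.410 .065 -1.4 0; python3 look.py wrist w17
python3 - <<'E'
from h import *
p,P=load('w17'); s=arm.observe(); L=(P-s['tool_pos'])@R.from_rotvec(s['tcp_rot']).as_matrix()
m=(abs(L[...,1])<.02)&(L[...,2]>-.04)&(L[...,2]<.005)&(L[...,0]>.02)&(L[...,0]<.12)
q=L[m]; print('bristle x',np.percentile(q[:,0],[1,99]).round(4),'z',np.percentile(q[:,2],[3,50,97]).round(4))
E
python3 rest.py w17
```

```text
30.65 at [ 0.5639 -0.4084  0.0854] F [ 1.7 -1.  -0.2] op 0.0237
shift cm [-0.36 -0.16 -2.04] turn [ 0.001  0.002 -0.005]
30.65 [ 0.5639 -0.4084  0.0854] y_t [ 1.    -0.019  0.002] z_t [ 0.002 -0.001 -1.   ] 0.0237 [ 1.7 -1.  -0.2] [ 0.08  0.8   0.78  1.61 -0.64  1.    1.04]
bristle x [0.0207 0.0776] z [-0.0277 -0.0264 -0.0096]
lip 446 [ 0.4579 -0.3665  0.066 ] [ 0.4686 -0.3545  0.0735] mid [ 0.4632 -0.3603]
lip 386 [ 0.5226 -0.3676  0.0661] [ 0.5327 -0.3561  0.0736] mid [ 0.5279 -0.3618]
lip 381 [ 0.5874 -0.3696  0.0664] [ 0.5977 -0.3577  0.0741] mid [ 0.5922 -0.3636]
bar [ 527.2 -362.1] [ 12.2 139.3] 88.5 z 0.0559
none
```

Call:
{"method": "apply_moves", "body": {"targets": [[-0.3,-0.1,-0.8,0,0,-0.005,0],[-0.3,-0.1,-1.3,0,0,-0.005,0],[-0.3,-0.1,-1.6,0,0,-0.005,0],[-0.3,-0.1,-1.6,0,0,-0.005,0]]}}

```text
time_s: 31.1
tool_pos: [0.5596, -0.409, 0.0689]
tcp_rot: [-2.249, -2.193, -0.001]
contact_force: [-2.8, 2.6, 6.7]
opening: 0.0237
```

Call:
{"method": "apply_moves", "body": {"targets": [[0,0,-0.15,0,0,0,0],[0,0,-0.3,0,0,0,0],[0,0,-0.3,0,0,0,0]]}}

```text
time_s: 31.4
tool_pos: [0.5597, -0.4091, 0.0688]
tcp_rot: [-2.248, -2.193, -0.004]
contact_force: [-8.5, 8.0, 23.2]
opening: 0.0239
```

Call:
{"method": "apply_moves", "body": {"targets": [[0,0,0.3,0,0,0,0],[0,0,0.3,0,0,0,4],[0,0,0.3,0,0,0,4],[0,0,0.3,0,0,0,4],[0,0,5,0,0,0,4],[0,0,10,0,0,0,4],[0,0,15,0,0,0,4],[0,0,20,0,0,0,4],[0,0,21,0,0,0,4],[0,0,21,0,0,0,4]]}}

```text
time_s: 32.4
tool_pos: [0.5606, -0.4098, 0.2769]
tcp_rot: [2.246, 2.191, 0.002]
contact_force: [0.5, -0.0, -0.6]
opening: 0.0398
```

```bash
python3 look.py top t2; python3 tools.py t2
cat > onrest.py <<'E'
from h import *
import sys
p,P=load(sys.argv[1]); C=np.array([.5278,-.4102]); a=np.radians(-1.4); ux=np.array([np.cos(a),np.sin(a)]); uy=np.array([-ux[1],ux[0]])
q=P[...,:2]-C; X=q@ux; Y=q@uy; Z=P[...,2]
for n,c in [('-',-.0325),('+',.0325)]:
    m=(abs(X-c)<.024)&(abs(Y)<.12)&(Z>.057+.008)&(Z<.11)
    if m.sum()<30: continue
    b=m&(Z>.086); r=cv2.minAreaRect((np.stack([X[m],Y[m]],1)*1000).astype(np.float32))
    print(n,m.sum(),'rect(rest mm)',np.round(r[0],1),np.round(r[1],1),round(r[2],1),'Z',np.percentile(Z[m],[3,50,97]).round(4),'z by Y',[np.median(Z[m&(abs(Y-y)<.01)]).round(4) for y in (-.07,-.04,0,.04,.07)])
E
python3 onrest.py t2;  python3 go.py .4676 .345 .27 4.2 0
```

```text
32.4 [ 0.5606 -0.4098  0.2769] y_t [ 1.    -0.025  0.004] z_t [ 0.004 -0.002 -1.   ] 0.0398 [ 0.5 -0.  -0.6] [ 0.01  0.62  0.9   1.46 -0.49  1.3   0.94]
red [216. 217.] 137 ctr [470.1 382.5] [24.5 94.8] 3.9 z 0.0296 [[455.0, 429.0], [461.0, 334.0], [486.0, 336.0], [479.0, 431.0]]
yel [192. 220.] 109 ctr [462.8 465.2] [37.1 62.7] 5.0 z 0.0078 [[442.0, 495.0], [447.0, 432.0], [484.0, 436.0], [479.0, 498.0]]
+ 197 rect(rest mm) [34.7 29.4] [ 24.2 103.6] 1.5 Z [0.0707 0.0892 0.101 ] z by Y [np.float64(nan), np.float64(nan), np.float64(0.081), np.float64(0.0932), np.float64(0.0905)]
32.45 at [ 0.5601 -0.4088  0.2745] F [ 0.5 -0.1 -0.8] op 0.0402
shift cm [-9.25 75.38 -0.45] turn [-0.     0.001  0.098]
  return _methods._mean(a, axis=axis, dtype=dtype,
  ret = ret.dtype.type(ret / rcount)
```

Call:
{"method": "apply_moves", "body": {"targets": [[-2,75.4,0.5,0,0,0.098,5],[-2,75.4,0.5,0,0,0.098,5],[-2,75.4,0.5,0,0,0.098,5],[-2,75.4,0.5,0,0,0.098,5],[-2,75.4,0.5,0,0,0.098,5],[-2,75.4,0.5,0,0,0.098,5],[-2,75.4,0.5,0,0,0.098,5],[-2,75.4,0.5,0,0,0.098,5],[-2,75.4,0.5,0,0,0.098,5],[-2,75.4,0.5,0,0,0.098,5]]}}

```text
time_s: 33.45
tool_pos: [0.545, 0.0933, 0.276]
tcp_rot: [-2.137, -2.301, 0.005]
contact_force: [0.7, 0.8, -0.2]
opening: 0.0499
```

```bash
python3 go.py .4676 .345 .27 4.2 0
```

```text
33.45 at [0.545  0.0933 0.276 ] F [ 0.7  0.8 -0.2] op 0.0499
shift cm [-7.74 25.17 -0.6 ] turn [ 0.001 -0.003 -0.001]
```

Call:
{"method": "apply_moves", "body": {"targets": [[-7.7,25.2,0,0,0,0,5],[-7.7,25.2,0,0,0,0,5],[-7.7,25.2,0,0,0,0,5],[-7.7,25.2,0,0,0,0,5],[-7.7,25.2,0,0,0,0,5],[-7.7,25.2,0,0,0,0,5],[-7.7,25.2,0,0,0,0,5]]}}

```text
time_s: 34.15
tool_pos: [0.4674, 0.345, 0.2755]
tcp_rot: [2.131, 2.307, -0.007]
contact_force: [-0.1, -1.3, -0.6]
opening: 0.05
```

```bash
python3 look.py wrist w18; python3 tools.py w18;python3 go.py .4676 .406 .07 4.2 0
```

```text
34.15 [0.4674 0.345  0.2755] y_t [ 0.997  0.079 -0.002] z_t [-0.002 -0.004 -1.   ] 0.05 [-0.1 -1.3 -0.6] [-1.34  0.36  0.84  1.75 -0.29  1.16 -0.34]
red [280. 143.] 1463 ctr [470.  382.2] [23.3 96.4] 4.1 z 0.0296 [[455.0, 429.0], [462.0, 333.0], [485.0, 335.0], [478.0, 431.0]]
yel [281.  78.] 1452 ctr [464.6 459.7] [36.7 66.8] 4.2 z 0.0078 [[444.0, 492.0], [449.0, 425.0], [485.0, 428.0], [480.0, 494.0]]
34.2 at [0.4689 0.3424 0.2762] F [ 1.1 -1.3  0. ] op 0.05
shift cm [ -0.13   6.36 -20.62] turn [ 0.004 -0.001 -0.002]
```

Call:
{"method": "apply_moves", "body": {"targets": [[-0.1,6.5,-4,0,0,0,5],[-0.1,6.5,-9,0,0,0,5],[-0.1,6.5,-14,0,0,0,5],[-0.1,6.5,-18,0,0,0,5],[-0.1,6.5,-22,0,0,0,5],[-0.1,6.5,-24,0,0,0,5],[-0.1,6.5,-24,0,0,0,5],[-0.1,6.5,-24,0,0,0,5]]}}

```text
time_s: 35.0
tool_pos: [0.4705, 0.4057, 0.0387]
tcp_rot: [2.141, 2.297, 0.0]
contact_force: [0.8, 0.3, 1.2]
opening: 0.0498
```

```bash
python3 go.py .4677 .408 .008 4.2 0
```

```text
35.0 at [0.4705 0.4057 0.0387] F [0.8 0.3 1.2] op 0.0498
shift cm [-0.28  0.23 -3.07] turn [0.001 0.001 0.003]
```

Call:
{"method": "apply_moves", "body": {"targets": [[-0.3,0.2,-2,0,0,0,5],[-0.3,0.2,-3,0,0,0,5],[-0.3,0.2,-3,0,0,0,5],[-0.3,0.2,-3,0,0,0,0],[-0.3,0.2,-3,0,0,0,0],[-0.3,0.2,-3,0,0,0,0],[-0.3,0.2,-3,0,0,0,0],[-0.3,0.2,-3,0,0,0,0]]}}

```text
time_s: 35.8
tool_pos: [0.4661, 0.4101, 0.0088]
tcp_rot: [2.138, 2.301, 0.002]
contact_force: [-1.0, 0.9, 5.1]
opening: 0.0238
```

Call:
{"method": "apply_moves", "body": {"targets": [[0,0,2,0,0,0,0],[0,0,6,0,0,0,0],[0,0,11,0,0,0,0],[0,0,16,0,0,0,0],[0,0,21,0,0,0,0],[0,0,25,0,0,0,0],[0,0,26,0,0,0,0],[0,0,26,0,0,0,0]]}}

```text
time_s: 36.6
tool_pos: [0.4661, 0.4102, 0.2694]
tcp_rot: [-2.138, -2.302, -0.005]
contact_force: [-0.8, -0.4, -1.0]
opening: 0.0236
```

```bash
python3 look.py wrist w19;  python3 go.py .4953 -.41 .27 -1.4 0
python3 - <<'E'
from h import *
p,P=load('w19'); s=arm.observe(); L=(P-s['tool_pos'])@R.from_rotvec(s['tcp_rot']).as_matrix()
m=(abs(L[...,1])<.025)&(abs(L[...,2])<.04)&(L[...,0]>.01)&(L[...,0]<.14)
q=L[m]; print(m.sum(),'x',np.percentile(q[:,0],[1,99]).round(4)); 
w=q[q[:,0]>.035]; print('y',np.percentile(w[:,1],[3,50,97]).round(4),'z',np.percentile(w[:,2],[3,50,97]).round(4), 'slope y/x',np.polyfit(w[:,0],w[:,1],1)[0].round(3),'z/x',np.polyfit(w[:,0],w[:,2],1)[0].round(3))
E
```

```text
36.6 [0.4661 0.4102 0.2694] y_t [0.997 0.074 0.002] z_t [ 0.002  0.002 -1.   ] 0.0236 [-0.8 -0.4 -1. ] [-1.37  0.45  0.82  1.66 -0.35  1.18 -0.4 ]
36.65 at [0.4652 0.4098 0.2675] F [-0.6 -0.7 -0.8] op 0.0239
shift cm [  3.01 -81.98   0.25] turn [ 0.    -0.    -0.098]
9547 x [0.0111 0.0834]
y [-0.0159 -0.0001  0.016 ] z [0.001  0.0022 0.0035] slope y/x -0.002 z/x -0.0
```

Call:
{"method": "apply_moves", "body": {"targets": [[8,-40,1.5,0,0,-0.098,0],[8,-40,1.5,0,0,-0.098,0],[8,-40,1.5,0,0,-0.098,0],[8,-40,1.5,0,0,-0.098,0],[8,-40,1.5,0,0,-0.098,0],[8,-40,1.5,0,0,-0.098,0],[8,-40,1.5,0,0,-0.098,0],[8,-40,1.5,0,0,-0.098,0],[8,-40,1.5,0,0,-0.098,0],[3,-50,1.5,0,0,-0.098,0]]}}

```text
time_s: 37.65
tool_pos: [0.5243, -0.0319, 0.2808]
tcp_rot: [2.242, 2.2, -0.005]
contact_force: [-0.1, 0.2, -0.1]
opening: 0.0238
```

```bash
python3 go.py .4953 -.45 .27 -1.4 0
```

```text
37.65 at [ 0.5243 -0.0319  0.2808] F [-0.1  0.2 -0.1] op 0.0238
shift cm [ -2.9  -41.81  -1.08] turn [ 0.003 -0.002 -0.006]
```

Call:
{"method": "apply_moves", "body": {"targets": [[-2.9,-41.8,0,0,0,-0.006,0],[-2.9,-41.8,0,0,0,-0.006,0],[-2.9,-41.8,0,0,0,-0.006,0],[-2.9,-41.8,0,0,0,-0.006,0],[-2.9,-41.8,0,0,0,-0.006,0],[-2.9,-41.8,0,0,0,-0.006,0],[-2.9,-41.8,0,0,0,-0.006,0],[-2.9,-41.8,0,0,0,-0.006,0],[-2.9,-41.8,0,0,0,-0.006,0],[-2.9,-41.8,0,0,0,-0.006,0]]}}

```text
time_s: 38.65
tool_pos: [0.4917, -0.4554, 0.2801]
tcp_rot: [-2.259, -2.178, 0.005]
contact_force: [-0.8, -0.3, -1.2]
opening: 0.0237
```

```bash
python3 look.py wrist w20; python3 rest.py w20; python3 onrest.py w20 2>/dev/null; python3 go.py .4953 -.4136 .08 -1.4 0
```

```text
38.65 [ 0.4917 -0.4554  0.2801] y_t [ 0.999 -0.036 -0.005] z_t [-0.005  0.    -1.   ] 0.0237 [-0.8 -0.3 -1.2] [ 0.08  0.59  0.95  1.52 -0.48  1.29  1.05]
lip 11 [ 0.5321 -0.3648  0.0687] [ 0.5336 -0.3554  0.0727] mid [ 0.5328 -0.3601]
lip 111 [ 0.5882 -0.3667  0.0663] [ 0.5988 -0.3552  0.074 ] mid [ 0.5933 -0.361 ]
bar [ 560.2 -358.1] [51.8 46.2] 34.8 z 0.0562
lip 15 [ 0.529  -0.4651  0.0672] [ 0.5306 -0.4539  0.0727] mid [ 0.5298 -0.4594]
lip 96 [ 0.586 -0.466  0.066] [ 0.5963 -0.4544  0.0743] mid [ 0.591  -0.4603]
bar [ 562.1 -457.2] [55.2 45.1] 38.4 z 0.0559
+ 3448 rect(rest mm) [33.7  3. ] [ 24.5 158.1] 0.2 Z [0.0705 0.0823 0.0971] z by Y [np.float64(0.0815), np.float64(0.0817), np.float64(0.0818), np.float64(0.0957), np.float64(0.0957)]
38.7 at [ 0.4931 -0.453   0.2803] F [ 0.2  0.9 -0.6] op 0.0239
shift cm [  0.22   3.94 -20.03] turn [-0.002 -0.004  0.009]
```

View pics/w20.png

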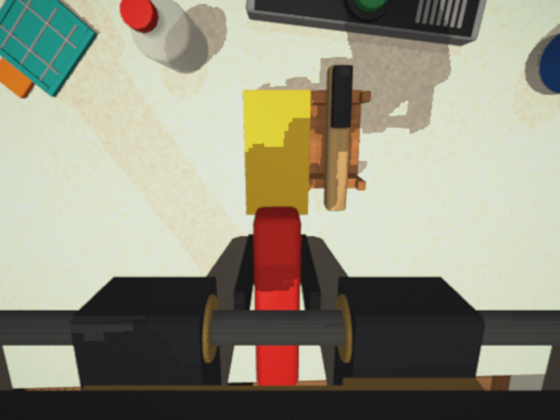

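Call:
{"method": "apply_moves", "body": {"targets": [[0.2,3.9,0,0,0,0.009,0],[0.2,3.9,-5,0,0,0.009,0],[0.2,3.9,-10,0,0,0.009,0],[0.2,3.9,-14,0,0,0.009,0],[0.2,3.9,-17,0,0,0.009,0],[0.2,3.9,-19,0,0,0.009,0],[0.2,3.9,-20,0,0,0.009,0],[0.2,3.9,-20,0,0,0.009,0],[0.2,3.9,-20,0,0,0.009,0]]}}

```text
time_s: 39.6
tool_pos: [0.4971, -0.4133, 0.0838]
tcp_rot: [2.243, 2.198, 0.001]
contact_force: [0.1, 0.2, -1.1]
opening: 0.0241
```

```bash
python3 go.py .4953 -.4136 .063 -1.4 0
```

```text
39.6 at [ 0.4971 -0.4133  0.0838] F [ 0.1  0.2 -1.1] op 0.0241
shift cm [-0.18 -0.03 -2.08] turn [ 0.     0.001 -0.004]
```

Call:
{"method": "apply_moves", "body": {"targets": [[-0.2,0,-1,0,0,-0.004,0],[-0.2,0,-1.6,0,0,-0.004,0],[-0.2,0,-2,0,0,-0.004,0],[-0.2,0,-2.1,0,0,-0.004,0],[-0.2,0,-2.1,0,0,-0.004,0]]}}

```text
time_s: 40.1
tool_pos: [0.4944, -0.414, 0.0622]
tcp_rot: [2.249, 2.192, 0.0]
contact_force: [1.1, -0.2, -0.4]
opening: 0.0237
```

Call:
{"method": "apply_moves", "body": {"targets": [[0,0,-0.1,0,0,0,0],[0,0,-0.2,0,0,0,0],[0,0,-0.2,0,0,0,0]]}}

```text
time_s: 40.4
tool_pos: [0.4946, -0.4142, 0.0619]
tcp_rot: [2.249, 2.192, 0.002]
contact_force: [-2.8, 3.5, 10.1]
opening: 0.024
```

In contact at 62 mm, as expected. Releasing and retracting clear of everything.

Call:
{"method": "apply_moves", "body": {"targets": [[0,0,0.1,0,0,0,0],[0,0,0.1,0,0,0,4],[0,0,0.1,0,0,0,4],[0,0,0.1,0,0,0,4],[0,0,5,0,0,0,4],[0,0,10,0,0,0,4],[0,0,15,0,0,0,4],[0,0,20,0,0,0,4],[0,0,24,0,0,0,4],[0,-4,24,0,0,0,4]]}}

```text
time_s: 41.4
tool_pos: [0.4996, -0.4514, 0.3068]
tcp_rot: [2.233, 2.197, 0.009]
contact_force: [0.5, -0.2, 1.1]
opening: 0.0404
```

Call:
{"method": "apply_moves", "body": {"targets": [[-3,-4,0,0,0,0,4],[-3,-4,0,0,0,0,4],[-3,-4,0,0,0,0,4]]}}

```text
time_s: 41.7
tool_pos: [0.4626, -0.4953, 0.3001]
tcp_rot: [2.254, 2.188, -0.0]
contact_force: [0.7, 0.2, 0.5]
opening: 0.0396
```

```bash
python3 look.py wrist w21; python3 rest.py w21; python3 onrest.py w21 2>/dev/null; python3 look.py scene s2;python3 look.py top t3; python3 seat.py t3; python3 seat.py w21
python3 - <<'E'
import cv2,numpy as np
a=cv2.imread('pics/w21.png');b=cv2.imread('pics/s2.png')
cv2.imwrite('pics/f1.png',cv2.resize(np.hstack([a[:, 60:],b[60:,20:520] if 0 else cv2.resize(b,(560,420))]),(800,318)))
E
```

```text
41.7 [ 0.4626 -0.4953  0.3001] y_t [ 1.   -0.03  0.  ] z_t [ 0. -0. -1.] 0.0396 [0.7 0.2 0.5] [ 0.16  0.58  0.96  1.48 -0.48  1.33  1.12]
lip 103 [ 0.4591 -0.3647  0.0671] [ 0.4684 -0.353   0.0733] mid [ 0.4638 -0.3589]
lip 106 [ 0.5235 -0.3664  0.0673] [ 0.5329 -0.3546  0.0738] mid [ 0.5281 -0.3606]
lip 114 [ 0.5878 -0.3681  0.0661] [ 0.5979 -0.3562  0.0733] mid [ 0.5928 -0.3623]
bar [ 527.8 -362.4] [138.1  54.9] 0.2 z 0.0592
lip 78 [ 0.4571 -0.4639  0.0687] [ 0.4658 -0.4529  0.0731] mid [ 0.4615 -0.4583]
lip 86 [ 0.5211 -0.4654  0.0671] [ 0.5309 -0.4545  0.0731] mid [ 0.5259 -0.46  ]
lip 90 [ 0.5857 -0.4672  0.0662] [ 0.596  -0.4562  0.073 ] mid [ 0.5908 -0.4617]
bar [ 522.6 -453.7] [130.8  33.5] 2.9 z 0.0555
- 1805 rect(rest mm) [-31.7 -28.7] [23.9 98.9] 0.3 Z [0.0781 0.0812 0.0829] z by Y [np.float64(0.0811), np.float64(0.0812), np.float64(0.0813), np.float64(nan), np.float64(nan)]
+ 3521 rect(rest mm) [33.5  2. ] [ 24.9 158. ] 0.4 Z [0.0692 0.0818 0.0966] z by Y [np.float64(0.081), np.float64(0.081), np.float64(0.0812), np.float64(0.095), np.float64(0.095)]
41.75 [ 0.4641 -0.493
[... 319 characters left out ...]
 0.0475] X [-0.0027  0.0008  0.0074] Z [0.1282 0.1346 0.1505] | tab Y [-0.0194  0.0019  0.0202] X [-0.0027  0.0023  0.007 ] Z [0.1581 0.1615 0.1731]
slot 1 paneltop Y [-0.0493  0.0065  0.0473] X [-0.002   0.0011  0.0074] Z [0.1274 0.1358 0.1527] | tab Y [-0.0208 -0.0018  0.0198] X [-0.0017  0.0035  0.0083] Z [0.1573 0.1612 0.1669]
slot 2 paneltop Y [-0.0495  0.0029  0.0464] X [-0.0031  0.0009  0.0078] Z [0.1284 0.1356 0.1493] | tab Y [-0.0201  0.0015  0.0201] X [-0.0024  0.0024  0.0077] Z [0.158  0.1623 0.1694]
slot 3 paneltop Y [-0.0473  0.0036  0.0475] X [-0.0034  0.0001  0.008 ] Z [0.1275 0.1362 0.1506] | tab Y [-0.019  -0.0002  0.019 ] X [-0.0025  0.0027  0.0071] Z [0.1575 0.1621 0.1674]
```

View pics/f1.png

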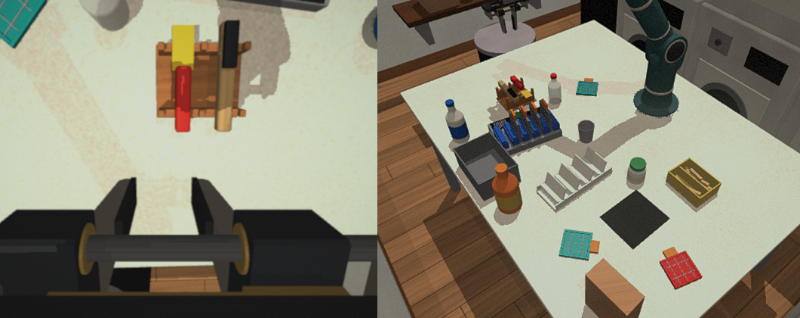

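```bash
python3 -c "
from cell import arm
print(arm.job_done())"
```

```text
the job is handed in; nothing more can be done
None
```

The job is done and handed in at about 42 s of the 210 s allowed. No verdict was reported.

- **Screens:** All four were there and went into slots 0 to 3. My last check put their tab tops at about 161–162 mm, against an expected 163 mm. They were centred to within 2 mm along the slot and 4 mm across it.
- **Start button:** After the last screen was in, I pressed it until it stopped moving, then let it go. The force reached 20 N against the 6 N spring, so I take it as fully down. I did not read the button's travel directly.
- **Tools:** The brush lies flat in the +x notch and the scraper in the −x notch of the tool rest. The brush is about 2 mm off centre lengthwise and its wooden back is level at 81 mm. The scraper's handle also reads level at 81 mm.
- **Left alone:** I never touched the jar, cup, bottles or look-alikes. In the last picture they appear to be where they started; I did not measure them again. Neither tool had been knocked aside before I picked it up.

One reading disagreed: the brush sat about 5 mm lower in the grip than planned. I lowered it onto the rest by feel, and it ended up flat.

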